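Seat a booth bracket and torque its bolt

ROBOT

A 6-joint arm with a two-finger parallel gripper is mounted at the origin on the work surface. World frame = base frame: x ahead of the robot, y to its left, z up, the work surface at z = 0. Lengths are in m, angles in rad, forces in N, time in s.
With the tool pointing down it reaches from about 0.325 to 0.9 m from the base axis. Payload 6.1 kg.
Tool frame: the origin (TCP) lies between the finger pads; the fingertips stand 11 mm ahead of it and the grasp point (between the pads) lies 8 mm behind it (tcp_to_tips is the distance from the TCP to the fingertips, in m); y points along the fingers, z is the direction in which the jaws open and shut, and the axes are right-handed (so a half turn about y gives the same grasp; the last joint's range is limited). The gripper opens to 87 mm and grips with 3 to 60 N. Pads are 19 mm wide; open, the fingers measure 117 mm over their backs; the gripper's body (75 mm by 190 mm) begins 51 mm behind the grasp point.
Start: joints at [-1.432, 0.22, 1.526, -0, 1.395, -0.126], TCP at [0.164, -0.603, 0.212] pointing down, gripper open.
Joint ranges: [-2.98, 2.98], [-0.91, 2.08], [0.09, 2.57], [-1.24, 4.39], [0.2, 2.65], [-2.68, 2.68]. Speed limits (rad/s): [2.57, 2.57, 3.01, 3.14, 3.14, 3.14].

INTERFACE

Orientations are given as a unit quaternion [x, y, z, w].
In Python, from plant import get_obs, read_camera, sign_off, tcp_to_tips gives the robot as it stands.
- The arm moves only by the tool play_rows, never from a script. Its argument "motion" is a list of rows, each an object of numbers: "hand": the opening, from 0 (shut) to 1 (fully open); "dx", "dy", "dz": the shift along the tool's x, y, z in cm; "twist": the turn about the tool's y in rad. A call has 1 to 12 rows; each row shifts and turns the pose as measured when the row begins, along the tool's axes as they then stand; what a row does not reach is not made up. A row lasts 1/8 s, in which the tool goes at most 62.5 mm and 10.7 degrees, less where a joint would pass 70% of its speed; a pose out of reach is approached as far as the arm can. A call with a gripper value outside its range is refused whole. The fingers move at their own pace and stop on an object; "squeeze" is the grip in N (left out, the last holds). Time passes only in rows, so rows that do not move let the fingers close. It gives the time, the measured TCP pose, the force and the opening at its end, in the units of the state.
- get_obs(): the state, without advancing time (a new reading comes with each control period).
- read_camera(name): name is "scene" or "side" or "wrist"; returns a dict with "img" (420x560x3 uint8, blue, green, red), "mtx" (3x3 intrinsics, pixels), "k1" (the pictures are not rectified: a ray, as slopes to the right and down, at radius r is drawn at 1 + k1 r^2 times it, then the intrinsics apply), "extrinsics" (4x4, takes a point from camera to world coordinates). Camera axes: x right, y up, looking along -z (the intrinsics and any distortion apply to the point x, -y, -z); pixel columns grow to the right and rows downward; lengths in m; the calibration is good to about 2 mm. A picture is of the moment at which its call begins. There is no depth.
- sign_off(): hands the job in, once; it reports no verdict.
The state is a dict: "time": time; "q": joint angles; "qvel": joint speeds; "joint_torque": joint torques, N m; "eef_pos": TCP position; "tcp_rot": TCP orientation; "contact_force": force on the tool from outside, world axes, zero at the start; "ft_torque": the same for the moment, N m; "finger_gap": opening from 0.0 (shut) to 1.0 (fully open).
Only numpy, scipy, OpenCV 4.12 (cv2) and the standard library are available. Lean on these libraries where they do the work, as an engineer would, in place of code of your own. Each camera call takes 0.05 s, during which the arm holds its last target.

TASK

On the booth wall foot, gently push the loose steel angle bracket along its slot until its upright leg is fully home against the timber batten. Then swing the torque wrench that sits on its bolt clockwise (seen from above) until the handle gives at its neck, stop right there without dragging the handle to the end of its bend, and ease it back so that it ends up straight again, and let go. Leave the carton, offcut and tub alone.

Things in the scene. Friction and masses are not known exactly. Their poses are not given: they have to be found in the camera images.
- foot: Fixed dark-faced plywood base plate, 150 (x) x 290 (y) x 18 mm thick, reaching from y = -100 to y = +190 mm in its own frame; a timber batten 150 x 45 x 50 mm lies across it with its near face at y = +131 mm, top at z = 68 mm. Origin on the underside, on the bolt's axis; z up. Place and yaw vary.
- bolt (a point): Point on the bolt's vertical axis at the height of the wrench's centre line, 76 mm above the table; axes of the foot. The wrench's round head here is 36 mm across, top at 92 mm. Tightening turns the wrench clockwise (from above) about this axis. The bolt drags, 6 to 10 N at the grip, and stiffens as it turns, for an unknown 0.2 to 0.6 rad; it stays where it is turned to.
- neck (a point): Vertical pivot of the wrench's break joint, 50 mm from the bolt's axis, on the wrench's head; x axis points from the bolt along the head. Past the set torque the handle gives clockwise about it and the force needed falls, by about a tenth for each 0.04 rad of bend, up to a hard stop at 0.25 rad. Unloaded, the handle springs straight.
- grip (a point): Centre of the wrench's black round grip, 26 mm in diameter, 120 mm long, level, 76 mm above the table, free below and on both sides; 130 mm beyond the neck, 180 mm from the bolt when straight. x axis points along the handle away from the neck, in line with the head's x axis until the handle gives, at about 12 N sideways here.
- bracket_face (a point): Middle of the upright leg's face that looks to the bolt (foot's -y), 48 mm above the table; axes of the foot. The leg is 50 mm wide (x), 6 mm thick, its top 78 mm above the table; the lower leg is a slotted strip 5 mm thick on the plate. Pushing this face to the foot's +y slides it home against 4 N of friction. The wrench's head is at least 60 mm away.
- bracket (a joint): Gap between the bracket's upright leg and the batten, m; 0 is fully home, up to 0.045.
- carton: Bystander: closed carton 110 x 80 x 90 mm with a raised flap, origin at the centre of its underside.
- offcut: Bystander: timber offcut 120 x 70 x 30 mm, origin at the centre of its underside.
- tub: Bystander: open grey tub 84 mm in diameter, 60 mm high, origin at the centre of its underside.

How it is judged:
By the outcome, as a careful person would: the job done as asked, in the order asked, and still so for the second after the job is handed in, with the robot touching nothing.
It also fails if it takes over 64 s, if anything falls off the work surface, if the arm or the gripper's body presses on something with over 40 N, if the wrist force passes 120 N, or if a joint passes its speed limit or range.

## Working session

There is one attempt and no reset: what is moved stays moved. The work goes in short steps, Python scripts to look and compute and a tool call to move; the robot and the scene stay as the last step left them, time stands still between calls to the robot, and variables do not carry over. Pictures are saved under pics/ and viewed, and the job is handed in when it is done.

Besides the shell and the picture viewer there is one more tool, called after "Call:" by a JSON object that holds its "name" and its "arguments". play_rows: Moves the arm, as the interface text tells. Its arguments: {"type":"object","properties":{"motion":{"type":"array","items":{"type":"object","properties":{"hand":{"type":"number"},"dx":{"type":"number"},"dy":{"type":"number"},"dz":{"type":"number"},"twist":{"type":"number"}}}},"squeeze":{"type":"number"}},"required":["motion"]}

```bash
ls; mkdir -p pics; python3 - <<'E'
from plant import *
import cv2
o=get_obs(); print(o)
print(tcp_to_tips)
for n in ["scene","side","wrist"]:
    c=read_camera(n); cv2.imwrite(f"pics/{n}0.png",c["img"]); print(n,c["mtx"].tolist(),c["k1"],c["extrinsics"].round(4).tolist() if hasattr(c["extrinsics"],'round') else c["extrinsics"])
E
```

```text
pics
{'time': 0.0, 'q': array([-1.43211353e+00,  2.21268115e-01,  1.52764538e+00, -1.00657728e-05,
        1.39470409e+00, -1.26125880e-01]), 'qvel': array([ 0.00087068, -0.00063147,  0.00074041,  0.00125775,  0.00109669,
       -0.00139371]), 'joint_torque': array([ 2.03548232e-03, -4.94613183e+01, -3.87371814e+01,  7.01885205e-02,
        5.73491561e-02, -1.33825774e-04]), 'eef_pos': array([ 0.16346243, -0.60255581,  0.21049315]), 'tcp_rot': array([-0.09335926,  0.70163316, -0.70020139,  0.09334327]), 'contact_force': array([ 0.53581   , -0.53009223, -0.60087527]), 'ft_torque': array([-0.02135396, -0.05184583,  0.00045839]), 'finger_gap': 1.003362288153669}
0.011
scene [[537.0768825561933, 0.0, 273.95807214193934], [0.0, 537.0768825561933, 209.21105673873626], [0.0, 0.0, 1.0]] 0.031589995782814295 [[-0.5731, -0.6433, 0.5076, 1.1711], [0.8194, -0.443, 0.3638, 0.4822], [-0.0091, 0.6245, 0.781, 1.0686], [0.0, 0.0, 0.0, 1.0]]
side [[523.1068881238874, 0.0, 279.4401153835169], [0.0, 523.1068881238874, 208.33677845768128], [0.0, 0.0, 1.0]] 0.04022400098528457 [[0.9854, 0.0959, -0.1407, 0.3612], [-0.1696, 0.6242, -0.7627, -0.882], [0.0147, 0.7754, 0.6313, 0.8197], [0.0, 0.0, 0.0, 1.0]]
wrist [[354.485243574828, 0.0, 276.7199920020797], [0.0, 354.485243574828, 213.81114392427133], [0.0, 0.0, 1.0]] -0.08202536076497402 [[0.2609, 0.9291, 0.2623, 0.2364], [-0.9654, 0.2516, 0.0689, -0.5838], [-0.002, -0.2712, 0.9625, 0.3841], [0.0, 0.0, 0.0, 1.0]]
```

View pics/scene0.png

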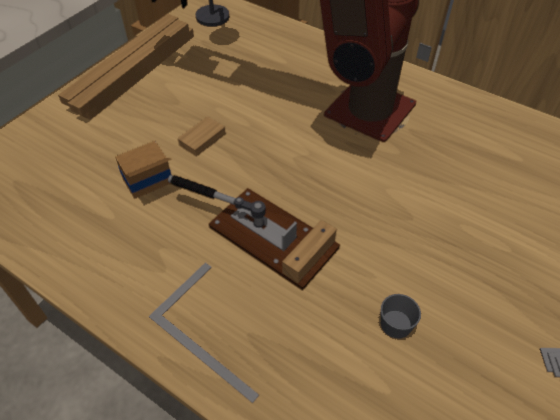

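View pics/side0.png

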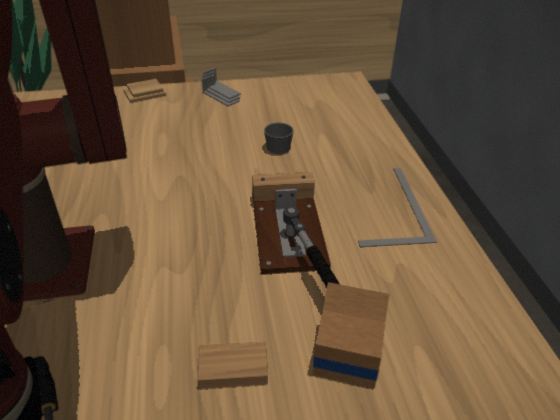

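View pics/wrist0.png

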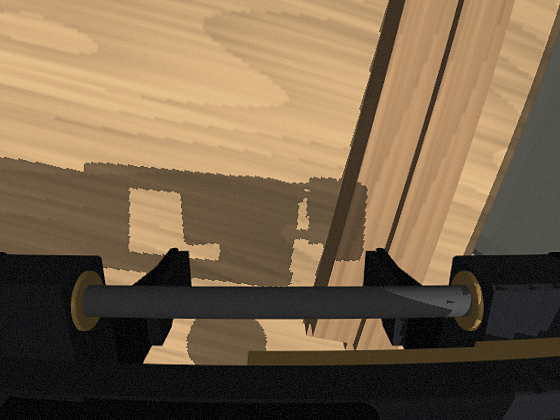

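```bash
cat > h.py <<'E'
import numpy as np, cv2
from plant import *
def ray(c,u,v):
    K=np.array(c["mtx"]);E=np.array(c["extrinsics"])
    d=np.array([(u-K[0,2])/K[0,0],(v-K[1,2])/K[1,1]]); s=d.copy()
    for _ in range(20): s=d/(1+c["k1"]*(s@s))
    return E[:3,3],E[:3,:3]@np.array([s[0],-s[1],-1])
def onz(c,u,v,z):
    p,d=ray(c,u,v); return p+d*(z-p[2])/d[2]
def proj(c,P):
    K=np.array(c["mtx"]);E=np.array(c["extrinsics"])
    x=E[:3,:3].T@(np.array(P,float)-E[:3,3]); s=np.array([x[0],-x[1]])/-x[2]
    s=s*(1+c["k1"]*(s@s)); return K[:2,:2]@s+K[:2,2]
def crop(c,name,u0,v0,w,h,k):
    im=c["img"][v0:v0+h,u0:u0+w]; cv2.imwrite("pics/"+name,cv2.resize(im,None,fx=k,fy=k,interpolation=cv2.INTER_CUBIC))
E
python3 - <<'E'
from h import *
import pickle
c={n:read_camera(n) for n in("scene","side")}
pickle.dump(c,open("c0.pkl","wb"))
crop(c["scene"],"sc1.png",110,140,240,150,3.3)
crop(c["side"],"si1.png",240,160,160,220,2.7) 
crop(c["side"],"si2.png",240,165,110,130,4.6)
E
```

```text
(no output)
```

View pics/sc1.png

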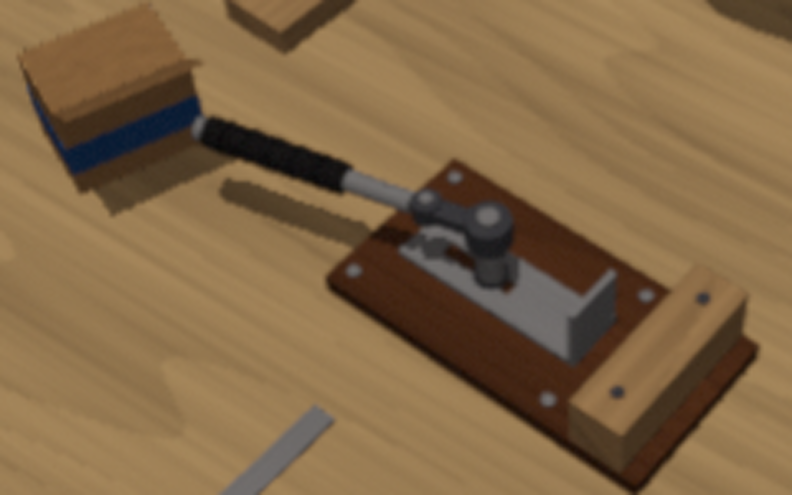

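View pics/si1.png

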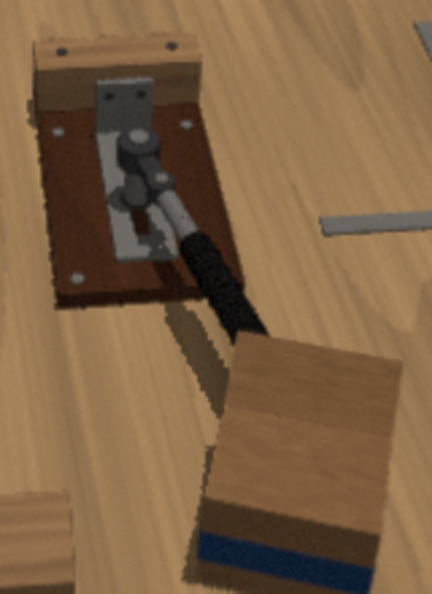

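View pics/si2.png

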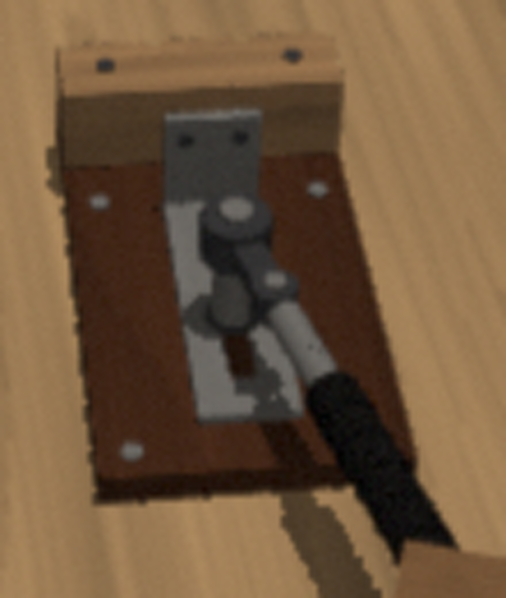

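```bash
cat > m.py <<'E'
from h import *
import pickle
c=pickle.load(open("c0.pkl","rb"))
S=lambda x,y,z: onz(c["scene"],110+x/3.3,140+y/3.3,z).round(4)
D=lambda x,y,z: onz(c["side"],240+x/4.6,165+y/4.6,z).round(4)
for n,f,x,y,z in [("plate A",S,455,160,.018),("plate B",S,330,280,.018),("plate C",S,635,480,.018),("plate D",S,757,348,.018),
 ("bolt",S,488,213,.092),("bolt",D,237,209,.092),("neck",S,427,197,.089),("neck",D,275,281,.089),
 ("gend",S,200,127,.076),("gstart",S,345,172,.076),("gstart",D,328,385,.076),
 ("leg",S,570,315,.078),("leg",S,614,271,.078),("leg",D,165,115,.078),("leg",D,262,113,.078),
 ("bat",S,570,402,.068),("bat",S,703,262,.068),("bat",S,747,295,.068),("bat",S,625,438,.068),("bat",D,62,97,.068),("bat",D,342,84,.068),
 ("plate",D,97,475,.018),("plate",D,415,458,.018),
 ("cartop",S,65,120,.09),("cartop",S,20,53,.09),("cartop",S,150,5,.09),("cartop",S,190,68,.09),("flap",S,202,62,.09),("carbot",S,80,190,0),("carblue",S,203,105,.05)]: print(n,f(x,y,z) if 0 else f(x,y,z))
g=lambda x,y,z: onz(c["side"],240+x/2.7,160+y/2.7,z).round(4)
for p in [(237,332,.09),(402,362,.09),(378,535,.09),(205,497,.09)]: print("car side",g(*p))
E
python3 m.py
```

```text
plate A [ 0.4702 -0.102   0.018 ]
plate B [ 0.6173 -0.1081  0.018 ]
plate C [0.6317 0.1712 0.018 ]
plate D [0.4904 0.1838 0.018 ]
bolt [ 0.5462 -0.0118  0.092 ]
bolt [ 0.5484 -0.0142  0.092 ]
neck [ 0.5572 -0.0581  0.089 ]
neck [ 0.5567 -0.0648  0.089 ]
gend [ 0.5914 -0.2474  0.076 ]
gstart [ 0.5642 -0.1295  0.076 ]
gstart [ 0.5695 -0.1233  0.076 ]
leg [0.5785 0.081  0.078 ]
leg [0.5296 0.0849 0.078 ]
leg [0.5298 0.0824 0.078 ]
leg [0.5791 0.0766 0.078 ]
bat [0.6318 0.1175 0.068 ]
bat [0.4805 0.1285 0.068 ]
bat [0.4879 0.1692 0.068 ]
bat [0.6344 0.1632 0.068 ]
bat [0.4815 0.1188 0.068 ]
bat [0.6286 0.108  0.068 ]
plate [ 0.4671 -0.1064  0.018 ]
plate [ 0.6152 -0.1186  0.018 ]
cartop [ 0.6513 -0.3245  0.09  ]
cartop [ 0.6207 -0.4021  0.09  ]
cartop [ 0.5251 -0.356   0.09  ]
cartop [ 0.5585 -0.284   0.09  ]
flap [ 0.5486 -0.2807  0.09  ]
carbot [ 0.6505 -0.3363  0.    ]
carblue [ 0.5576 -0.2801  0.05  ]
car side [ 0.576  -0.2335  0.09  ]
car side [ 0.6808 -0.2777  0.09  ]
car side [ 0.6205 -0.4076  0.09  ]
car side [ 0.5232 -0.3645  0.09  ]
```

```bash
cat >> h.py <<'E'
from scipy.spatial.transform import Rotation as R
def plan(target,zdir=None):
    o=get_obs(); M=R.from_quat(o["tcp_rot"]).as_matrix()
    print("t",o["time"],"pos",o["eef_pos"].round(4),"F",o["contact_force"].round(2),"gap",round(o["finger_gap"],3)); print(M.round(3))
    d=M.T@(np.array(target)-o["eef_pos"])*100
    print("delta cm tool",d.round(2))
    if zdir is not None:
        z=M.T@np.array([*zdir,0.]); a=np.arctan2(z[0],z[2]); print("twist to +z",a.round(3),"or",(np.arctan2(-z[0],-z[2])).round(3))
        T=M@R.from_rotvec([0,a,0]).as_matrix(); print("check z axis",T[:,2].round(3))
E
python3 -c "
from h import *
plan([.551,.042,.16],[.9973,-.073])"
```

```text
t 0.25 pos [ 0.1635 -0.6029  0.2111] F [-0.39 -0.14  0.15] gap 0.998
[[-0.965 -0.     0.262]
 [-0.262  0.001 -0.965]
 [-0.    -1.    -0.001]]
delta cm tool [-54.28   5.16 -52.1 ]
twist to +z -1.233 or 1.909
check z axis [ 0.997 -0.073 -0.   ]
```

Call:
{"name": "play_rows", "arguments": {"motion": [{"hand":0,"twist":-0.18},{"hand":0,"twist":-0.18},{"hand":0,"twist":-0.18},{"hand":0,"twist":-0.18},{"hand":0,"twist":-0.18},{"hand":0,"twist":-0.18},{"hand":0,"twist":-0.15}], "squeeze": 20}}

```text
invalid input
```

```bash
python3 -c "
from h import *
plan([.551,.042,.18],[.9973,-.073])"
```

```text
t 0.25 pos [ 0.1635 -0.6029  0.2111] F [-0.39 -0.14  0.15] gap 0.998
[[-0.965 -0.     0.262]
 [-0.262  0.001 -0.965]
 [-0.    -1.    -0.001]]
delta cm tool [-54.28   3.16 -52.1 ]
twist to +z -1.233 or 1.909
check z axis [ 0.997 -0.073 -0.   ]
```

Call:
{"name": "play_rows", "arguments": {"motion": [{"hand":0.0,"dx":0.0,"dy":0.0,"dz":0.0,"twist":-0.18},{"hand":0.0,"dx":0.0,"dy":0.0,"dz":0.0,"twist":-0.18},{"hand":0.0,"dx":0.0,"dy":0.0,"dz":0.0,"twist":-0.18},{"hand":0.0,"dx":0.0,"dy":0.0,"dz":0.0,"twist":-0.18},{"hand":0.0,"dx":0.0,"dy":0.0,"dz":0.0,"twist":-0.18},{"hand":0.0,"dx":0.0,"dy":0.0,"dz":0.0,"twist":-0.18},{"hand":0.0,"dx":0.0,"dy":0.0,"dz":0.0,"twist":-0.15}], "squeeze": 20}}

```text
time: 1.12
eef_pos: [0.1634, -0.602, 0.2096]
tcp_rot: [-0.49, 0.51, -0.508, 0.492]
contact_force: [-0.6, 0.6, 0.4]
finger_gap: 0.287
```

```bash
python3 -c "
from h import *
plan([.551,.042,.18],[.9973,-.073])"
```

```text
t 1.125 pos [ 0.1634 -0.602   0.2096] F [-0.59  0.6   0.45] gap 0.287
[[-0.036 -0.     0.999]
 [-0.999  0.004 -0.036]
 [-0.004 -1.    -0.001]]
delta cm tool [-65.75   3.17  36.41]
twist to +z 0.037 or -3.105
check z axis [ 0.997 -0.073 -0.001]
```

Call:
{"name": "play_rows", "arguments": {"motion": [{"hand":0.0,"dx":-5.2,"dy":0.0,"dz":2.9,"twist":0.037},{"hand":0.0,"dx":-5.2,"dy":0.0,"dz":2.9,"twist":0.0},{"hand":0.0,"dx":-5.2,"dy":0.0,"dz":2.9,"twist":0.0},{"hand":0.0,"dx":-5.2,"dy":0.0,"dz":2.9,"twist":0.0},{"hand":0.0,"dx":-5.2,"dy":0.0,"dz":2.9,"twist":0.0},{"hand":0.0,"dx":-5.2,"dy":0.0,"dz":2.9,"twist":0.0},{"hand":0.0,"dx":-5.2,"dy":0.0,"dz":2.9,"twist":0.0},{"hand":0.0,"dx":-5.2,"dy":0.0,"dz":2.9,"twist":0.0},{"hand":0.0,"dx":-5.2,"dy":0.0,"dz":2.9,"twist":0.0},{"hand":0.0,"dx":-5.2,"dy":0.0,"dz":2.9,"twist":0.0}]}}

```text
time: 2.38
eef_pos: [0.4965, -0.0919, 0.2112]
tcp_rot: [0.478, -0.519, 0.52, -0.481]
contact_force: [1.4, -0.6, 0.3]
finger_gap: 0.007
```

```bash
python3 -c "
from h import *
plan([.551,.042,.15],[.9973,-.073])"
```

```text
t 2.375 pos [ 0.4965 -0.0919  0.2112] F [ 1.4  -0.63  0.29] gap 0.007
[[-0.081  0.004  0.997]
 [-0.997  0.001 -0.081]
 [-0.002 -1.     0.004]]
delta cm tool [-13.78   6.16   4.33]
twist to +z -0.008 or 3.134
check z axis [ 0.997 -0.073  0.004]
```

Call:
{"name": "play_rows", "arguments": {"motion": [{"hand":0.0,"dx":-4.5,"dy":1.2,"dz":1.4,"twist":0.0},{"hand":0.0,"dx":-4.5,"dy":1.2,"dz":1.4,"twist":0.0},{"hand":0.0,"dx":-4.0,"dy":1.2,"dz":1.4,"twist":0.0},{"hand":0.0,"dx":0.0,"dy":1.0,"dz":0.0,"twist":0.0},{"hand":0.0,"dx":0.0,"dy":0.0,"dz":0.0,"twist":0.0}]}}

```text
time: 3.0
eef_pos: [0.5515, 0.0426, 0.1645]
tcp_rot: [0.48, -0.517, 0.519, -0.483]
contact_force: [-0.8, 0.2, -0.3]
finger_gap: 0.005
```

```bash
python3 -c "
from h import *
plan([.551,.042,.12],[.9973,-.073])
import pickle
c={n:read_camera(n) for n in('scene','side','wrist')}
pickle.dump(c,open('c1.pkl','wb'))
crop(c['scene'],'sc2.png',170,90,200,150,4)
crop(c['side'],'si3.png',230,110,130,160,3.7)
cv2.imwrite('pics/wr3.png',c['wrist']['img'])"
```

```text
t 3.0 pos [0.5515 0.0426 0.1645] F [-0.8   0.17 -0.27] gap 0.005
[[-0.074  0.006  0.997]
 [-0.997  0.001 -0.074]
 [-0.001 -1.     0.005]]
delta cm tool [ 0.07  4.45 -0.07]
twist to +z -0.001 or 3.141
check z axis [ 0.997 -0.073  0.005]
```

View pics/sc2.png

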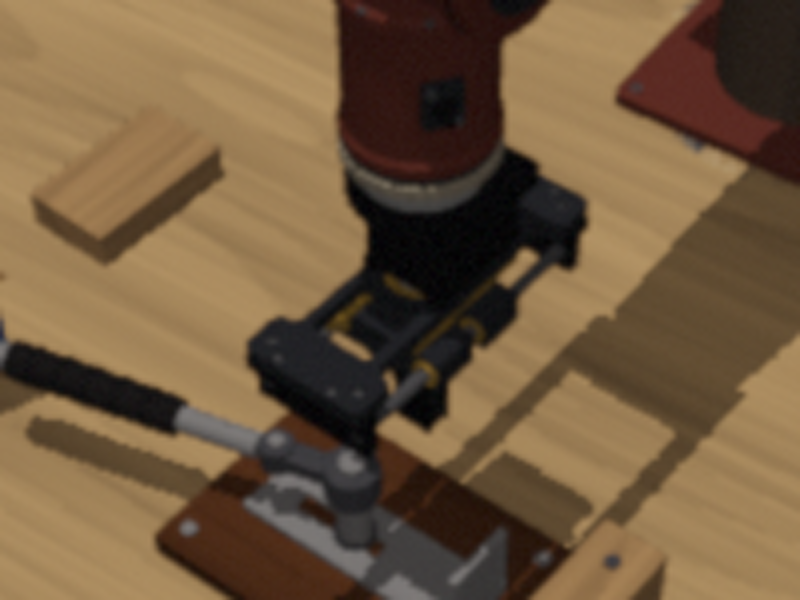

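View pics/wr3.png

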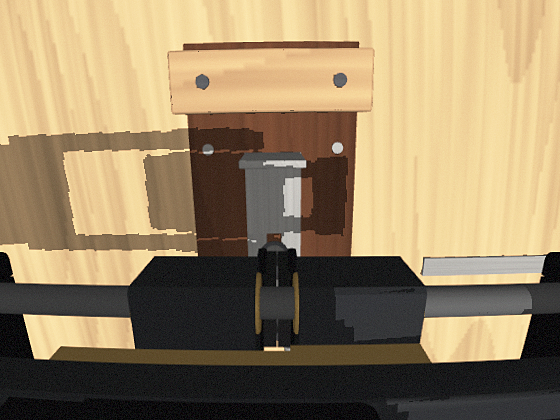

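```bash
python3 -c "
from h import *
import pickle
c=pickle.load(open('c1.pkl','rb'))['wrist']
for n,u,v,z in [('legfront L',241,168,.078),('R',306,167,.078),('legback',246,153,.078),('legback',300,153,.078),('bat',171,110,.068),('bat',372,112,.068)]: print(n,onz(c,u,v,z).round(4))
print([proj(c,[.552,y,.053]).round(1) for y in (.042,.06)])
"
```

```text
legfront L [0.5305 0.0796 0.078 ]
R [0.5785 0.0766 0.078 ]
legback [0.5353 0.0903 0.078 ]
legback [0.5747 0.0872 0.078 ]
bat [0.4818 0.1256 0.068 ]
bat [0.6309 0.1127 0.068 ]
[array([273.9, 206.4]), array([272.2, 185.2])]
```

Call:
{"name": "play_rows", "arguments": {"motion": [{"hand":0.0,"dx":0.0,"dy":4.0,"dz":0.0,"twist":0.0},{"hand":0.0,"dx":0.0,"dy":3.0,"dz":0.0,"twist":0.0},{"hand":0.0,"dx":0.0,"dy":2.5,"dz":0.0,"twist":0.0},{"hand":0.0,"dx":0.0,"dy":1.0,"dz":0.0,"twist":0.0},{"hand":0.0,"dx":0.0,"dy":0.0,"dz":0.0,"twist":0.0}]}}

```text
time: 3.78
eef_pos: [0.5572, 0.0361, 0.0641]
tcp_rot: [0.474, -0.516, 0.525, -0.483]
contact_force: [-1.1, 0.6, 0.4]
finger_gap: 0.008
```

```bash
python3 -c "
from h import *
plan([.5525,.06,.052],[.9973,-.073])"
```

```text
t 3.775 pos [0.5572 0.0361 0.0641] F [-1.12  0.64  0.44] gap 0.008
[[-0.083  0.018  0.996]
 [-0.997 -0.001 -0.083]
 [-0.001 -1.     0.018]]
delta cm tool [-2.34  1.2  -0.69]
twist to +z -0.01 or 3.131
check z axis [ 0.997 -0.073  0.018]
```

Call:
{"name": "play_rows", "arguments": {"motion": [{"hand":0.0,"dx":-0.8,"dy":0.8,"dz":-0.4,"twist":-0.01},{"hand":0.0,"dx":-0.8,"dy":0.4,"dz":-0.3,"twist":0.0},{"hand":0.0,"dx":-0.7,"dy":0.0,"dz":0.0,"twist":0.0},{"hand":0.0,"dx":-0.3,"dy":0.0,"dz":0.0,"twist":0.0}]}}

```text
time: 4.28
eef_pos: [0.5543, 0.0643, 0.0545]
tcp_rot: [0.475, -0.512, 0.524, -0.487]
contact_force: [-0.0, 0.1, 0.1]
finger_gap: 0.005
```

```bash
python3 -c "
from h import *
plan([.5554,.1022,.052],[.9973,-.073])"
```

```text
t 4.275 pos [0.5543 0.0643 0.0545] F [-0.01  0.12  0.12] gap 0.005
[[-0.073  0.023  0.997]
 [-0.997 -0.001 -0.073]
 [-0.001 -1.     0.023]]
delta cm tool [-3.79  0.25 -0.18]
twist to +z -0.0 or 3.142
check z axis [ 0.997 -0.073  0.023]
```

Push slowly.

Call:
{"name": "play_rows", "arguments": {"motion": [{"hand":0.0,"dx":-0.4,"dy":0.0,"dz":0.0,"twist":0.0},{"hand":0.0,"dx":-0.4,"dy":0.0,"dz":0.0,"twist":0.0},{"hand":0.0,"dx":-0.4,"dy":0.0,"dz":0.0,"twist":0.0},{"hand":0.0,"dx":-0.4,"dy":0.0,"dz":0.0,"twist":0.0}]}}

```text
time: 4.78
eef_pos: [0.5554, 0.0792, 0.0546]
tcp_rot: [0.477, -0.511, 0.524, -0.486]
contact_force: [-0.9, -5.3, 0.4]
finger_gap: 0.004
```

Call:
{"name": "play_rows", "arguments": {"motion": [{"hand":0.0,"dx":-0.4,"dy":0.0,"dz":0.0,"twist":0.0},{"hand":0.0,"dx":-0.4,"dy":0.0,"dz":0.0,"twist":0.0}]}}

```text
time: 5.03
eef_pos: [0.5559, 0.0874, 0.0546]
tcp_rot: [0.477, -0.511, 0.524, -0.486]
contact_force: [-1.7, -3.5, 1.8]
finger_gap: 0.01
```

Call:
{"name": "play_rows", "arguments": {"motion": [{"hand":0.0,"dx":-0.3,"dy":0.0,"dz":0.0,"twist":0.0},{"hand":0.0,"dx":-0.3,"dy":0.0,"dz":0.0,"twist":0.0},{"hand":0.0,"dx":-0.2,"dy":0.0,"dz":0.0,"twist":0.0}]}}

```text
time: 5.4
eef_pos: [0.5564, 0.0962, 0.0546]
tcp_rot: [0.477, -0.511, 0.524, -0.486]
contact_force: [-1.0, -2.6, 0.9]
finger_gap: 0.006
```

Call:
{"name": "play_rows", "arguments": {"motion": [{"hand":0.0,"dx":-0.2,"dy":0.0,"dz":0.0,"twist":0.0},{"hand":0.0,"dx":-0.2,"dy":0.0,"dz":0.0,"twist":0.0}]}}

```text
time: 5.65
eef_pos: [0.5567, 0.1004, 0.0546]
tcp_rot: [0.477, -0.511, 0.524, -0.486]
contact_force: [-1.8, -4.4, 0.8]
finger_gap: 0.009
```

Call:
{"name": "play_rows", "arguments": {"motion": [{"hand":0.0,"dx":-0.2,"dy":0.0,"dz":0.0,"twist":0.0}]}}

```text
time: 5.78
eef_pos: [0.5568, 0.1012, 0.0546]
tcp_rot: [0.478, -0.511, 0.525, -0.486]
contact_force: [-2.6, -13.4, 2.2]
finger_gap: 0.002
```

Call:
{"name": "play_rows", "arguments": {"motion": [{"hand":0.0,"dx":-0.2,"dy":0.0,"dz":0.0,"twist":0.0}]}}

```text
time: 5.9
eef_pos: [0.5568, 0.1012, 0.0547]
tcp_rot: [0.479, -0.51, 0.525, -0.485]
contact_force: [-3.3, -12.8, 2.7]
finger_gap: 0.004
```

Call:
{"name": "play_rows", "arguments": {"motion": [{"hand":0.0,"dx":0.5,"dy":0.0,"dz":0.0,"twist":0.0},{"hand":0.0,"dx":1.5,"dy":0.0,"dz":0.0,"twist":0.0},{"hand":0.0,"dx":1.0,"dy":-1.0,"dz":0.0,"twist":0.0},{"hand":0.0,"dx":0.0,"dy":-4.0,"dz":0.0,"twist":0.0},{"hand":0.0,"dx":0.0,"dy":-4.0,"dz":0.0,"twist":0.0},{"hand":0.0,"dx":0.0,"dy":-3.0,"dz":0.0,"twist":0.0},{"hand":0.0,"dx":0.0,"dy":0.0,"dz":0.0,"twist":0.0}]}}

```text
time: 6.78
eef_pos: [0.5527, 0.0708, 0.1811]
tcp_rot: [0.476, -0.511, 0.525, -0.486]
contact_force: [0.4, 0.8, -0.9]
finger_gap: 0.005
```

```bash
python3 -c "
from h import *
plan([.62,-.187,.16],[.97,.24])
import pickle
c={n:read_camera(n) for n in('scene','side','wrist')}
pickle.dump(c,open('c2.pkl','wb'))
crop(c['side'],'si4.png',230,160,120,150,4)
crop(c['wrist'],'wr4.png',160,20,230,220,2.7)
E=0"
```

```text
t 6.775 pos [0.5527 0.0708 0.1811] F [ 0.41  0.75 -0.87] gap 0.005
[[-0.074  0.025  0.997]
 [-0.997 -0.005 -0.074]
 [ 0.004 -1.     0.025]]
delta cm tool [25.21  2.41  8.56]
twist to +z -0.317 or 2.825
check z axis [0.97  0.24  0.023]
```

View pics/wr4.png

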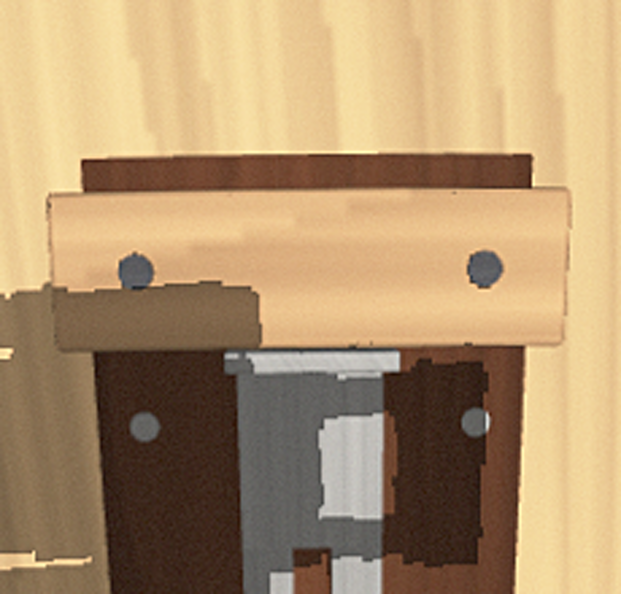

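View pics/si4.png

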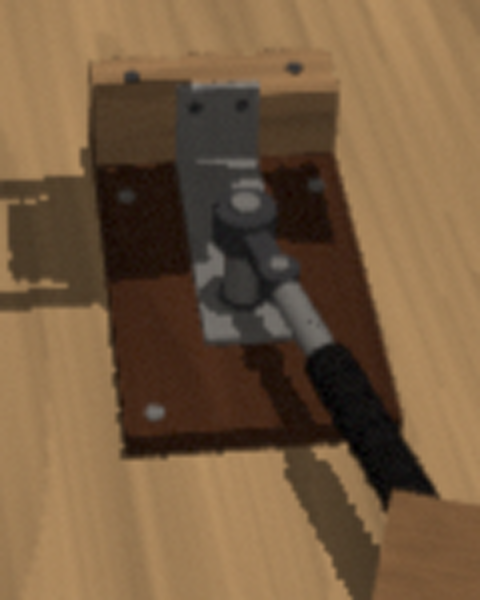

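Call:
{"name": "play_rows", "arguments": {"motion": [{"hand":0.0,"dx":5.0,"dy":0.0,"dz":1.8,"twist":0.0},{"hand":0.0,"dx":5.5,"dy":0.0,"dz":1.8,"twist":0.0},{"hand":0.0,"dx":5.5,"dy":0.0,"dz":1.8,"twist":0.0},{"hand":0.0,"dx":5.0,"dy":0.5,"dz":1.8,"twist":0.0},{"hand":0.0,"dx":3.0,"dy":0.5,"dz":1.5,"twist":-0.13},{"hand":0.0,"dx":0.0,"dy":0.0,"dz":0.0,"twist":-0.13},{"hand":0.0,"dx":0.0,"dy":0.0,"dz":0.0,"twist":0.0}]}}

```text
time: 7.8
eef_pos: [0.6134, -0.1798, 0.1517]
tcp_rot: [0.546, -0.451, 0.447, -0.546]
contact_force: [-0.1, 0.4, -0.1]
finger_gap: -0.0
```

```bash
python3 -c "
from h import *
plan([.625,-.1815,.072],[.983,.186])
import pickle
c={n:read_camera(n) for n in('scene','side','wrist')}
pickle.dump(c,open('c3.pkl','wb'))
crop(c['scene'],'sc5.png',90,80,220,150,3.6)
cv2.imwrite('pics/wr5.png',c['wrist']['img'])
E=0"
```

```text
t 7.8 pos [ 0.6134 -0.1798  0.1517] F [-0.12  0.43 -0.15] gap -0.0
[[ 0.193 -0.004  0.981]
 [-0.981  0.003  0.193]
 [-0.004 -1.    -0.004]]
delta cm tool [0.43 7.96 1.13]
twist to +z 0.007 or -3.134
check z axis [ 0.983  0.186 -0.004]
```

View pics/wr5.png

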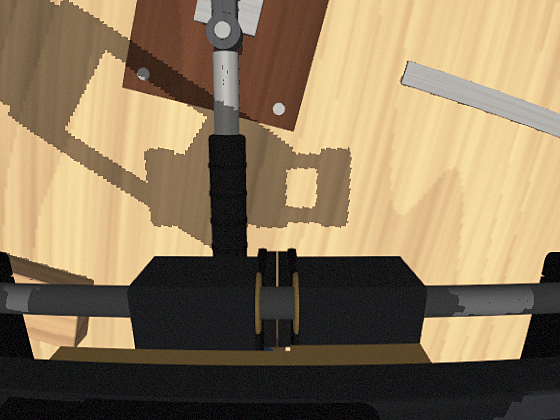

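View pics/sc5.png

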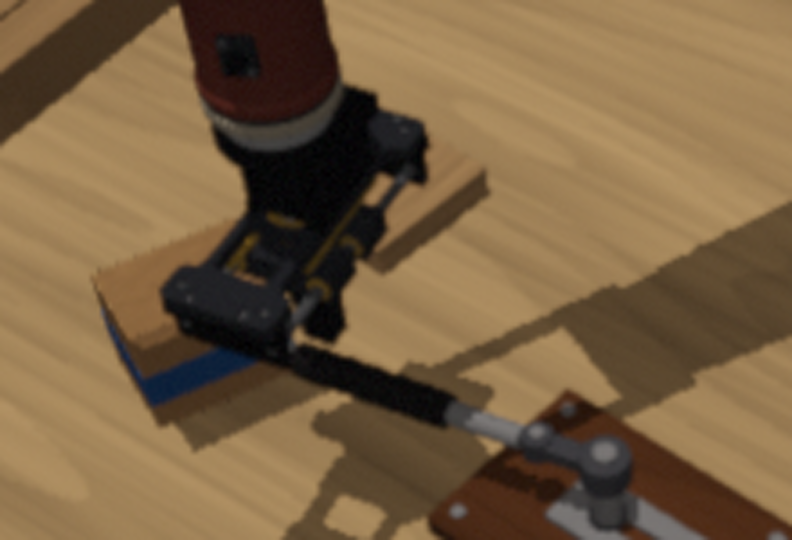

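Call:
{"name": "play_rows", "arguments": {"motion": [{"hand":0.0,"dx":0.0,"dy":0.0,"dz":1.2,"twist":0.0},{"hand":0.0,"dx":0.0,"dy":2.0,"dz":0.0,"twist":0.0},{"hand":0.0,"dx":0.0,"dy":2.5,"dz":0.0,"twist":0.0},{"hand":0.0,"dx":0.0,"dy":2.0,"dz":0.0,"twist":0.0},{"hand":0.0,"dx":0.0,"dy":1.0,"dz":0.0,"twist":0.0},{"hand":0.0,"dx":0.0,"dy":0.0,"dz":0.0,"twist":0.0}]}}

```text
time: 8.7
eef_pos: [0.6262, -0.1736, 0.0723]
tcp_rot: [-0.546, 0.451, -0.447, 0.546]
contact_force: [-0.8, -0.6, 0.5]
finger_gap: 0.005
```

```bash
python3 -c "
from h import *
plan([.608,-.1845,.072],[.983,.186])"
```

```text
t 8.7 pos [ 0.6262 -0.1736  0.0723] F [-0.77 -0.59  0.48] gap 0.005
[[ 0.193 -0.004  0.981]
 [-0.981  0.003  0.193]
 [-0.004 -1.    -0.003]]
delta cm tool [ 0.72  0.03 -1.99]
twist to +z 0.008 or -3.134
check z axis [ 0.983  0.186 -0.003]
```

Call:
{"name": "play_rows", "arguments": {"motion": [{"hand":0.0,"dx":0.4,"dy":0.0,"dz":-0.4,"twist":0.0},{"hand":0.0,"dx":0.2,"dy":0.0,"dz":-0.4,"twist":0.0},{"hand":0.0,"dx":0.0,"dy":0.0,"dz":-0.3,"twist":0.0}]}}

```text
time: 9.07
eef_pos: [0.6174, -0.183, 0.0745]
tcp_rot: [-0.546, 0.45, -0.449, 0.546]
contact_force: [0.3, 0.1, 0.4]
finger_gap: 0.005
```

Call:
{"name": "play_rows", "arguments": {"motion": [{"hand":0.0,"dx":0.0,"dy":0.0,"dz":-0.2,"twist":0.0},{"hand":0.0,"dx":0.0,"dy":0.0,"dz":-0.2,"twist":0.0}]}}

```text
time: 9.32
eef_pos: [0.6136, -0.1842, 0.0755]
tcp_rot: [-0.546, 0.449, -0.449, 0.547]
contact_force: [-0.7, 0.5, 0.3]
finger_gap: 0.003
```

Call:
{"name": "play_rows", "arguments": {"motion": [{"hand":0.0,"dx":0.0,"dy":0.0,"dz":-0.2,"twist":0.0},{"hand":0.0,"dx":0.0,"dy":0.0,"dz":-0.2,"twist":0.0}]}}

```text
time: 9.57
eef_pos: [0.6094, -0.185, 0.0757]
tcp_rot: [-0.546, 0.449, -0.449, 0.547]
contact_force: [-0.3, -0.2, -0.2]
finger_gap: 0.005
```

Call:
{"name": "play_rows", "arguments": {"motion": [{"hand":0.0,"dx":0.0,"dy":0.2,"dz":-0.2,"twist":0.0},{"hand":0.0,"dx":0.0,"dy":0.2,"dz":-0.2,"twist":0.0}]}}

```text
time: 9.82
eef_pos: [0.6053, -0.1857, 0.0715]
tcp_rot: [-0.546, 0.449, -0.449, 0.547]
contact_force: [-0.9, -0.3, 0.5]
finger_gap: -0.0
```

Call:
{"name": "play_rows", "arguments": {"motion": [{"hand":0.0,"dx":0.0,"dy":0.0,"dz":-0.2,"twist":0.01},{"hand":0.0,"dx":0.0,"dy":0.0,"dz":-0.2,"twist":0.01}]}}

```text
time: 10.07
eef_pos: [0.6009, -0.1864, 0.0711]
tcp_rot: [-0.541, 0.455, -0.455, 0.542]
contact_force: [-0.7, -0.2, 0.4]
finger_gap: 0.006
```

Call:
{"name": "play_rows", "arguments": {"motion": [{"hand":0.0,"dx":0.0,"dy":0.0,"dz":-0.2,"twist":0.01},{"hand":0.0,"dx":0.0,"dy":0.0,"dz":-0.2,"twist":0.01}]}}

```text
time: 10.32
eef_pos: [0.5967, -0.1872, 0.0711]
tcp_rot: [-0.536, 0.461, -0.461, 0.537]
contact_force: [0.5, -1.0, 0.3]
finger_gap: 0.008
```

```bash
python3 -c "
from h import *
import pickle
c={n:read_camera(n) for n in('scene','side','wrist')}
pickle.dump(c,open('c4.pkl','wb'))
crop(c['scene'],'sc6.png',120,100,200,140,4)
crop(c['side'],'si6.png',230,160,160,160,3.7)
cv2.imwrite('pics/wr6.png',c['wrist']['img'])
E=0"
```

```text
(no output)
```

View pics/wr6.png

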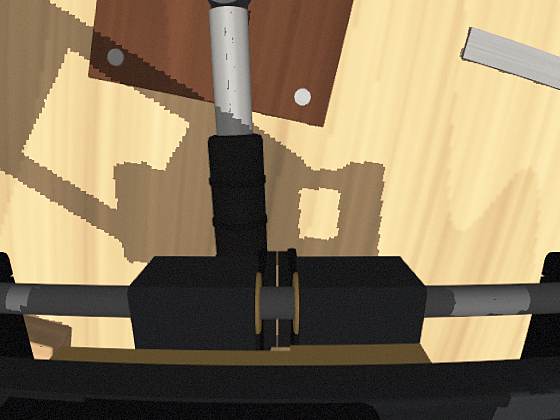

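View pics/sc6.png

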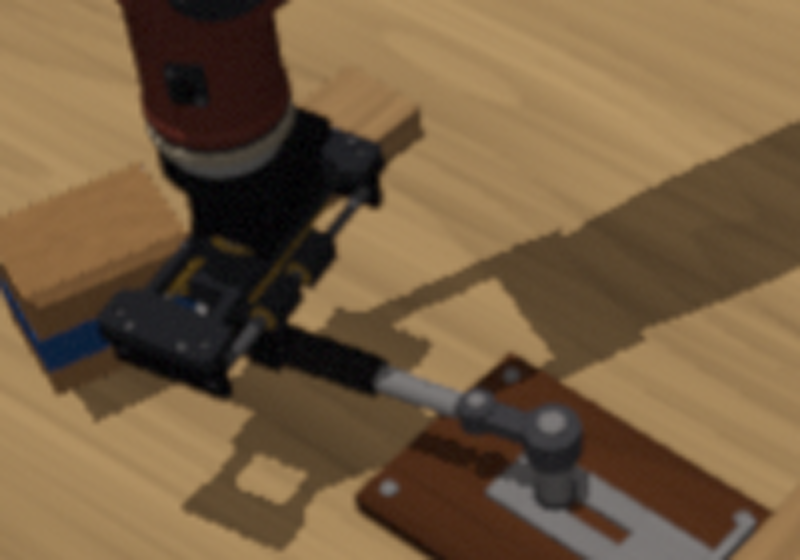

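Call:
{"name": "play_rows", "arguments": {"motion": [{"hand":0.0,"dx":0.0,"dy":0.0,"dz":-0.2,"twist":0.0}]}}

```text
time: 10.6
eef_pos: [0.5953, -0.1875, 0.0714]
tcp_rot: [-0.536, 0.46, -0.461, 0.537]
contact_force: [2.4, -0.3, -0.1]
finger_gap: 0.006
```

Call:
{"name": "play_rows", "arguments": {"motion": [{"hand":0.0,"dx":0.0,"dy":0.0,"dz":-0.2,"twist":0.0}]}}

```text
time: 10.72
eef_pos: [0.594, -0.1879, 0.0719]
tcp_rot: [-0.536, 0.46, -0.461, 0.538]
contact_force: [2.3, 0.3, 0.7]
finger_gap: 0.004
```

Call:
{"name": "play_rows", "arguments": {"motion": [{"hand":0.0,"dx":0.0,"dy":0.0,"dz":-0.2,"twist":0.0}]}}

```text
time: 10.85
eef_pos: [0.5926, -0.1883, 0.0723]
tcp_rot: [-0.535, 0.459, -0.462, 0.538]
contact_force: [2.9, 1.2, 0.8]
finger_gap: 0.003
```

Call:
{"name": "play_rows", "arguments": {"motion": [{"hand":0.0,"dx":0.0,"dy":0.0,"dz":-0.2,"twist":0.0}]}}

```text
time: 10.98
eef_pos: [0.5908, -0.1887, 0.0727]
tcp_rot: [-0.535, 0.459, -0.462, 0.538]
contact_force: [2.2, 0.1, 1.4]
finger_gap: 0.007
```

Call:
{"name": "play_rows", "arguments": {"motion": [{"hand":0.0,"dx":0.0,"dy":0.1,"dz":-0.2,"twist":0.01}]}}

```text
time: 11.1
eef_pos: [0.5891, -0.1893, 0.0722]
tcp_rot: [-0.533, 0.461, -0.465, 0.536]
contact_force: [2.4, -0.3, 2.8]
finger_gap: 0.005
```

Call:
{"name": "play_rows", "arguments": {"motion": [{"hand":0.0,"dx":0.0,"dy":0.1,"dz":-0.2,"twist":0.01}]}}

```text
time: 11.22
eef_pos: [0.5875, -0.1898, 0.0716]
tcp_rot: [-0.53, 0.464, -0.469, 0.533]
contact_force: [0.9, 0.0, 3.4]
finger_gap: 0.007
```

```bash
python3 -c "
from h import *
import pickle
c={n:read_camera(n) for n in('scene','side','wrist')}
pickle.dump(c,open('c5.pkl','wb'))
crop(c['scene'],'sc7.png',120,100,200,140,4)
crop(c['side'],'si7.png',230,160,160,160,3.7)
cv2.imwrite('pics/wr7.png',c['wrist']['img'])
E=0"
```

```text
(no output)
```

View pics/wr7.png

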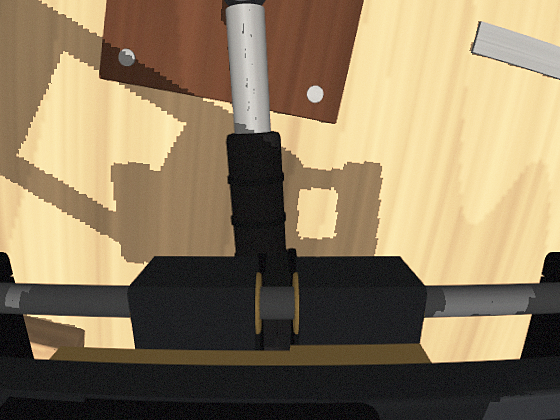

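View pics/si7.png

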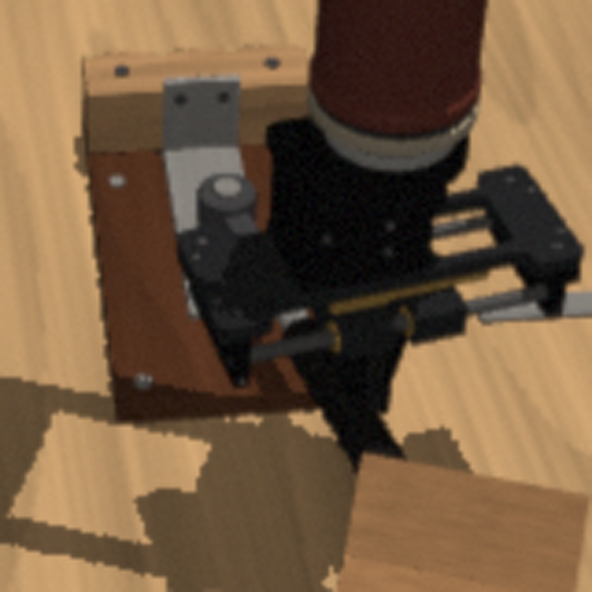

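```bash
python3 -c "
from h import *
import pickle
o=get_obs();print(o)
P=o['eef_pos'];M=R.from_quat(o['tcp_rot']).as_matrix()
c=pickle.load(open('c5.pkl','rb'));w=c['wrist']
for k in(0,.011): print('tcp/tip px',[proj(c[n],P+M[:,1]*k).round(1) for n in c])
for n in ('c3.pkl','c4.pkl','c5.pkl'):
  w=pickle.load(open(n,'rb'))['wrist']
  L={'c3.pkl':[(227.5,50),(227.5,135),(231,250)],'c4.pkl':[(229,10),(236,135),(241.5,250)],'c5.pkl':[(246,10),(254,135),(262,250)]}[n]
  print(n,[onz(w,u,v,.076).round(4)[:2] for u,v in L])
  print(proj(w,[.5805,-.19,.076]),proj(w,[.547,-.013,.076]))
"
```

```text
{'time': 11.375, 'q': array([-0.44160689,  0.32988506,  1.67007662,  0.00259535,  1.13464111,
       -0.57432522]), 'qvel': array([ 0.00085744,  0.00124366, -0.00336668, -0.00095113,  0.00303507,
       -0.00221998]), 'joint_torque': array([-4.01786221e-01, -4.83413243e+01, -3.19801354e+01, -2.29469771e-01,
        7.55786039e-01,  2.99248472e-02]), 'eef_pos': array([ 0.58726391, -0.18976558,  0.07140142]), 'tcp_rot': array([-0.53031961,  0.46388191, -0.46817916,  0.53327569]), 'contact_force': array([2.96589958, 0.72448615, 2.62995912]), 'ft_torque': array([-0.02318011, -0.51113235,  0.05204744]), 'finger_gap': 0.0026292045802015483}
tcp/tip px [array([189.7, 188.6]), array([327.3, 272.5]), array([274.3, 259.1])]
tcp/tip px [array([190.3, 191.6]), array([326.9, 276.4]), array([274.5, 251.4])]
c3.pkl [array([ 0.5603, -0.0715]), array([ 0.5693, -0.1264]), array([ 0.5853, -0.2099])]
[228.87247947 224.06905944] [222.70895052 -47.53989692]
c4.pkl [array([ 0.5595, -0.0728]), array([ 0.5695, -0.1262]), array([ 0.5792, -0.1828])]
[242.34077462 263.34774153] [ 219.15252941 -137.53730225]
c5.pkl [array([ 0.5598, -0.0738]), array([ 0.5696, -0.1271]), array([ 0.5801, -0.1836])]
[261.24244415 261.50077141] [ 233.42911512 -140.42484742]
```

View pics/sc7.png

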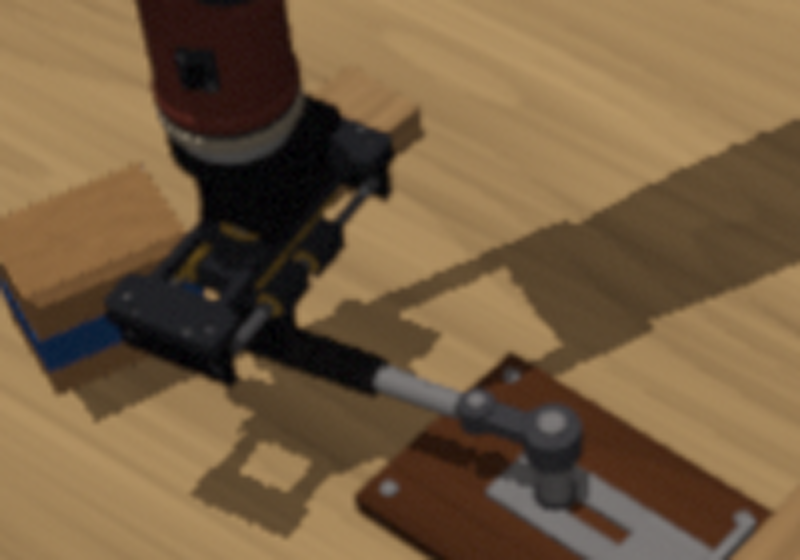

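```bash
python3 -c "
from h import *
import pickle
c=pickle.load(open('c5.pkl','rb'))
for n in c: c[n]['img']=np.clip(255*(c[n]['img']/255.)**.45,0,255).astype('uint8')
crop(c['wrist'],'z1.png',190,200,180,130,4.4)
crop(c['side'],'z2.png',290,225,80,80,7)
crop(c['scene'],'z3.png',150,150,80,60,9)
"
```

```text
(no output)
```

View pics/z1.png

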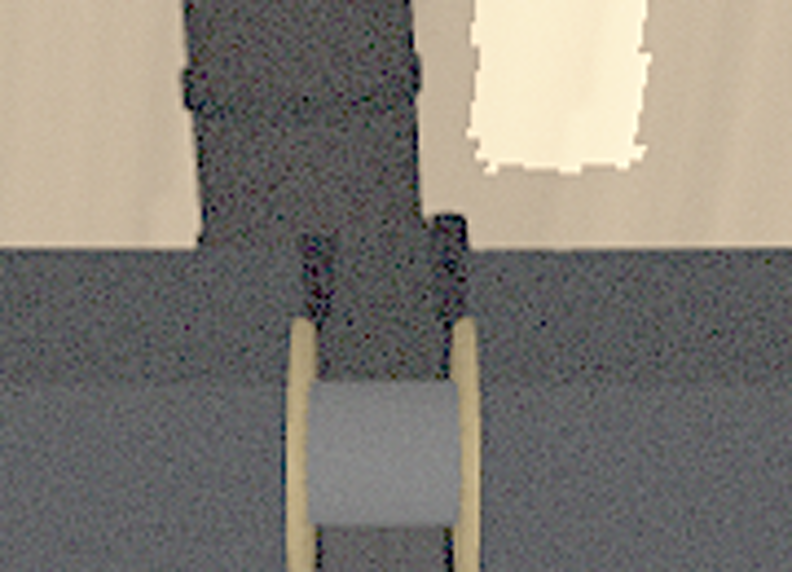

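View pics/z2.png

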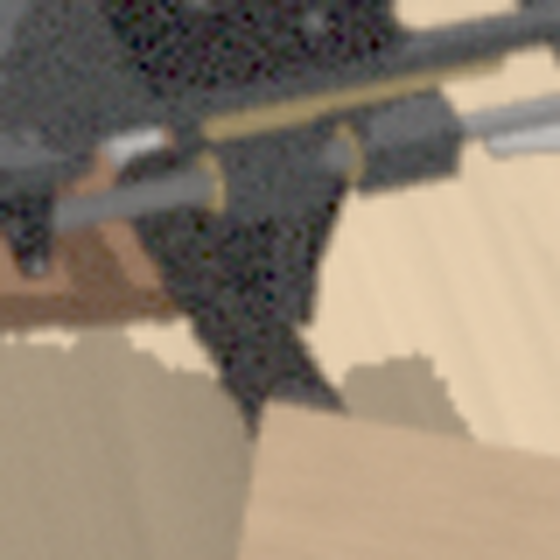

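View pics/z3.png

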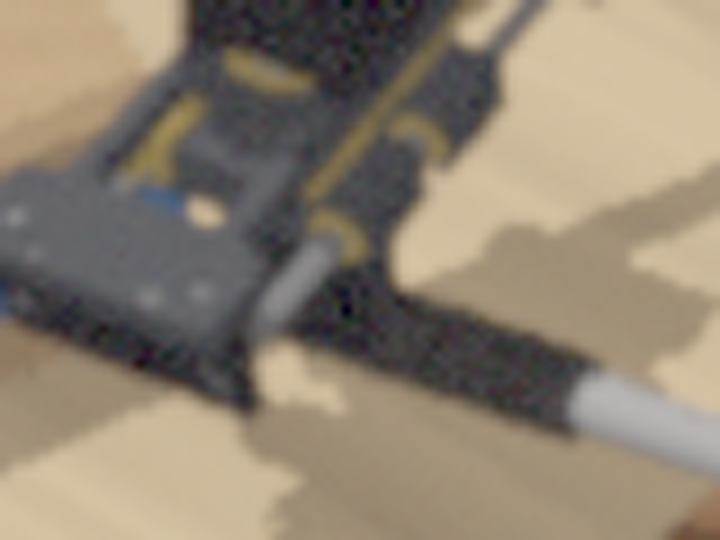

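```bash
python3 -c "
from h import *
import pickle
for f,o in(('c1','z4'),('c3','z5'),('c4','z6')):
  c=pickle.load(open(f+'.pkl','rb'))
  c['wrist']['img']=np.clip(255*(c['wrist']['img']/255.)**.45,0,255).astype('uint8')
  crop(c['wrist'],o+'.png',215,220,130,110,4.4)
a=[cv2.imread(f'pics/z{i}.png')[:,:] for i in(4,5,6)]
cv2.imwrite('pics/z7.png',cv2.resize(np.hstack(a),(800,226)))
"
```

```text
(no output)
```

View pics/z7.png

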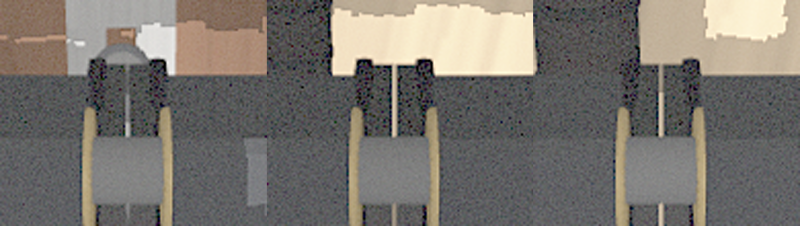

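View pics/z6.png

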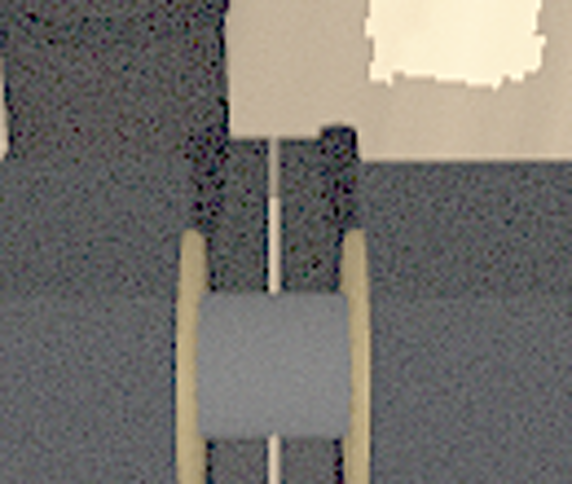

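```bash
python3 -c "
from h import *
import pickle
o=get_obs();
out=[]
for f,P,q in(('c3',[.6134,-.1798,.1517],[.546,-.451,.447,-.546]),('c5',o['eef_pos'],o['tcp_rot'])):
  M=R.from_quat(q).as_matrix();P=np.array(P)
  c=pickle.load(open(f+'.pkl','rb'))
  for n in('side','scene'):
    k=8; im=np.clip(255*(c[n]['img']/255.)**.4,0,255).astype('uint8')
    u0,v0=(proj(c[n],P)-[25,18]).astype(int)
    im=cv2.resize(im[v0:v0+37,u0:u0+50],None,fx=k,fy=k,interpolation=cv2.INTER_CUBIC)
    for d in(0,.011):
      for lat in (-.01,0,.01):
        p=(proj(c[n],P+M[:,1]*d+M[:,2]*lat)-[u0,v0]+.5)*k
        cv2.circle(im,tuple(int(x) for x in p),3,(0,0,255) if d else (0,255,0),-1)
    out.append(im)
cv2.imwrite('pics/z8.png',np.vstack([np.hstack(out[:2]),np.hstack(out[2:])]))
"
```

```text
(no output)
```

View pics/z8.png

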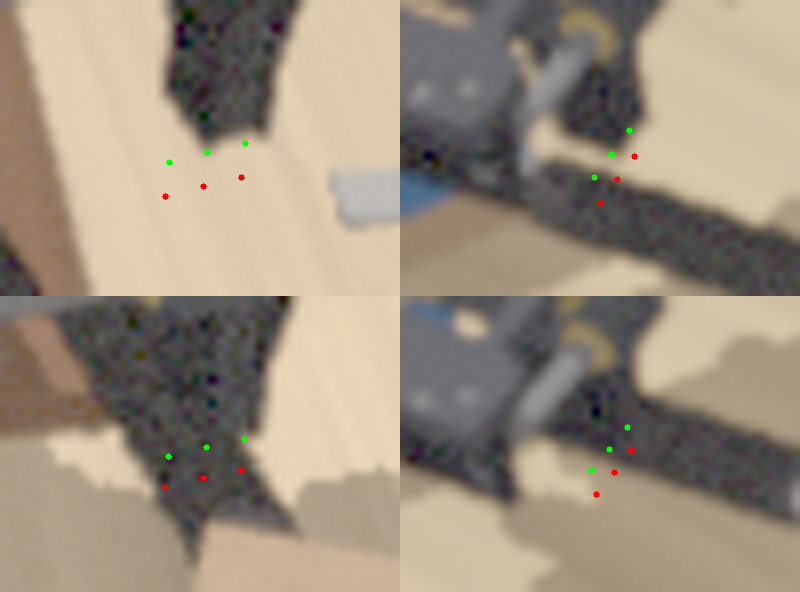

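Call:
{"name": "play_rows", "arguments": {"motion": [{"hand":0.0,"dx":0.0,"dy":-0.4,"dz":0.4,"twist":-0.01},{"hand":0.0,"dx":0.0,"dy":0.0,"dz":1.2,"twist":-0.01},{"hand":0.0,"dx":0.0,"dy":0.0,"dz":1.2,"twist":-0.01},{"hand":0.0,"dx":0.0,"dy":0.0,"dz":0.4,"twist":0.0},{"hand":0.0,"dx":0.0,"dy":1.0,"dz":0.0,"twist":0.0},{"hand":0.0,"dx":0.0,"dy":0.0,"dz":0.0,"twist":0.0}]}}

```text
time: 12.12
eef_pos: [0.618, -0.1834, 0.0617]
tcp_rot: [-0.539, 0.458, -0.457, 0.54]
contact_force: [-0.8, 0.1, 0.3]
finger_gap: 0.002
```

```bash
cat > mk.py <<'E'
from h import *
import sys,pickle
o=get_obs();out=[];M=R.from_quat(o['tcp_rot']).as_matrix();P=o['eef_pos']
c={n:read_camera(n) for n in('scene','side','wrist')}
pickle.dump(c,open(sys.argv[1]+'.pkl','wb'))
print(P.round(4),o['contact_force'].round(1),M.round(3).tolist(),o['time'])
for n in('side','scene'):
    k=8; im=np.clip(255*(c[n]['img']/255.)**.4,0,255).astype('uint8')
    u0,v0=(proj(c[n],P)-[25,25]).astype(int)
    im=cv2.resize(im[v0:v0+50,u0:u0+50],None,fx=k,fy=k,interpolation=cv2.INTER_CUBIC)
    for d in(0,.011):
      for lat in (-.01,0,.01):
        p=(proj(c[n],P+M[:,1]*d+M[:,2]*lat)-[u0,v0]+.5)*k
        cv2.circle(im,tuple(int(x) for x in p),3,(0,0,255) if d else (0,255,0),-1)
    out.append(im)
cv2.imwrite(f'pics/{sys.argv[1]}.png',np.hstack(out))
E
python3 mk.py c6
```

```text
[ 0.618  -0.1834  0.0617] [-0.8  0.1  0.3] [[0.164, -0.001, 0.986], [-0.986, 0.002, 0.164], [-0.002, -1.0, -0.001]] 12.125
```

View pics/c6.png

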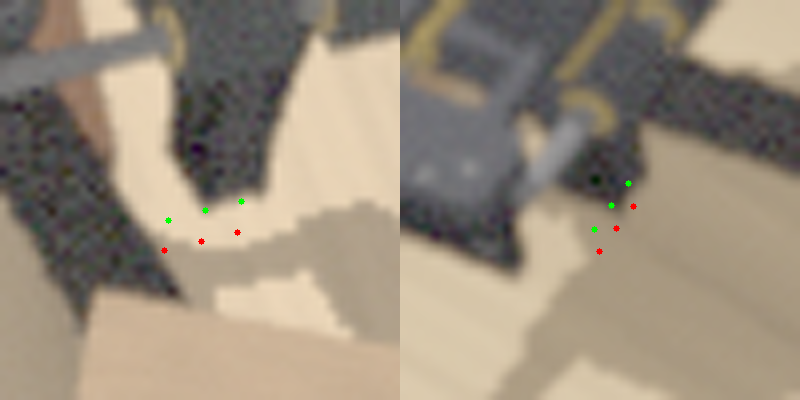

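Call:
{"name": "play_rows", "arguments": {"motion": [{"hand":0.0,"dx":0.0,"dy":0.8,"dz":0.0,"twist":0.0},{"hand":0.0,"dx":0.0,"dy":0.6,"dz":0.0,"twist":0.0},{"hand":0.0,"dx":0.0,"dy":0.0,"dz":-0.5,"twist":0.0},{"hand":0.0,"dx":0.0,"dy":0.0,"dz":-0.4,"twist":0.0},{"hand":0.0,"dx":0.0,"dy":0.0,"dz":-0.3,"twist":0.0}]}}

```text
time: 12.9
eef_pos: [0.6063, -0.1863, 0.0488]
tcp_rot: [-0.539, 0.457, -0.458, 0.54]
contact_force: [0.2, 1.0, 0.1]
finger_gap: 0.001
```

Call:
{"name": "play_rows", "arguments": {"motion": [{"hand":0.0,"dx":0.0,"dy":0.0,"dz":-0.2,"twist":0.0}]}}

```text
time: 13.02
eef_pos: [0.6042, -0.1868, 0.049]
tcp_rot: [-0.539, 0.457, -0.458, 0.54]
contact_force: [0.2, -0.5, 0.0]
finger_gap: 0.008
```

Call:
{"name": "play_rows", "arguments": {"motion": [{"hand":0.0,"dx":0.0,"dy":0.0,"dz":-0.2,"twist":0.0}]}}

```text
time: 13.15
eef_pos: [0.6022, -0.1872, 0.0492]
tcp_rot: [-0.539, 0.457, -0.458, 0.54]
contact_force: [-0.4, 0.8, -0.0]
finger_gap: 0.004
```

Call:
{"name": "play_rows", "arguments": {"motion": [{"hand":0.0,"dx":0.0,"dy":0.0,"dz":-0.2,"twist":0.0}]}}

```text
time: 13.28
eef_pos: [0.6006, -0.1876, 0.0495]
tcp_rot: [-0.538, 0.456, -0.458, 0.54]
contact_force: [3.0, 0.9, -0.8]
finger_gap: 0.007
```

Now contact, earlier than before. Continue one row at a time.

Call:
{"name": "play_rows", "arguments": {"motion": [{"hand":0.0,"dx":0.0,"dy":0.0,"dz":-0.2,"twist":0.0}]}}

```text
time: 13.4
eef_pos: [0.6, -0.1876, 0.0501]
tcp_rot: [-0.537, 0.456, -0.459, 0.541]
contact_force: [6.4, 3.0, -0.3]
finger_gap: 0.01
```

Call:
{"name": "play_rows", "arguments": {"motion": [{"hand":0.0,"dx":0.0,"dy":0.0,"dz":-0.2,"twist":0.0}]}}

```text
time: 13.52
eef_pos: [0.5999, -0.1874, 0.0508]
tcp_rot: [-0.536, 0.455, -0.46, 0.542]
contact_force: [6.8, 3.3, -0.6]
finger_gap: 0.002
```

Call:
{"name": "play_rows", "arguments": {"motion": [{"hand":0.0,"dx":0.0,"dy":0.0,"dz":-0.2,"twist":0.0}]}}

```text
time: 13.65
eef_pos: [0.5999, -0.1872, 0.0516]
tcp_rot: [-0.535, 0.453, -0.461, 0.543]
contact_force: [7.9, 2.8, -2.3]
finger_gap: 0.006
```

```bash
python3 mk.py c7; python3 -c "
import cv2;cv2.imwrite('pics/w7.png',__import__('pickle').load(open('c7.pkl','rb'))['wrist']['img'])"
```

```text
[ 0.5999 -0.1872  0.0516] [ 7.9  2.8 -2.3] [[0.163, 0.016, 0.986], [-0.987, 0.001, 0.163], [0.002, -1.0, 0.016]] 13.65
```

View pics/c7.png

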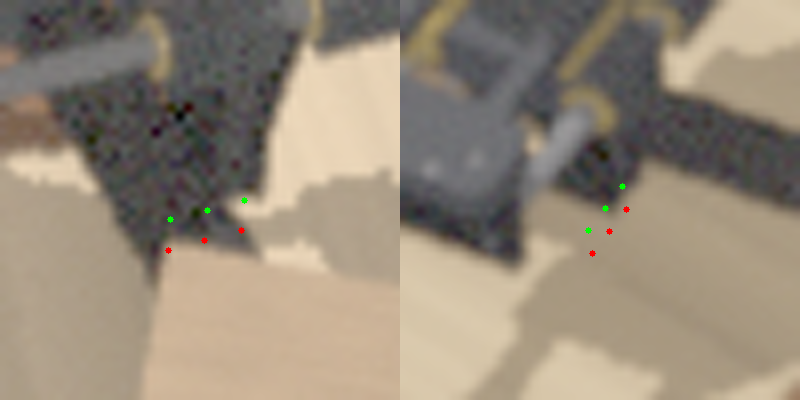

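View pics/w7.png

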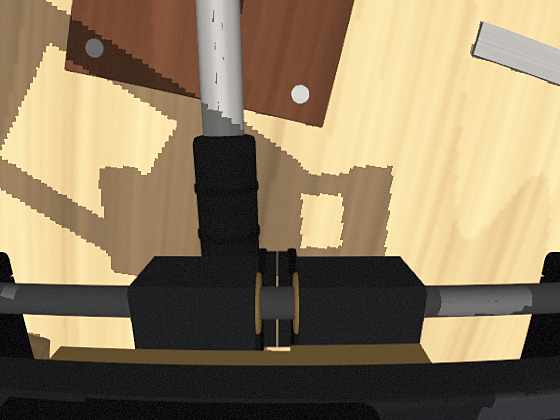

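Call:
{"name": "play_rows", "arguments": {"motion": [{"hand":0.0,"dx":0.0,"dy":0.1,"dz":-0.4,"twist":0.01},{"hand":0.0,"dx":0.0,"dy":0.1,"dz":-0.4,"twist":0.01}]}}

```text
time: 14.05
eef_pos: [0.5975, -0.1881, 0.0516]
tcp_rot: [-0.528, 0.455, -0.47, 0.541]
contact_force: [9.0, 2.7, -1.0]
finger_gap: 0.006
```

Call:
{"name": "play_rows", "arguments": {"motion": [{"hand":0.0,"dx":0.0,"dy":0.1,"dz":-0.4,"twist":0.02},{"hand":0.0,"dx":0.0,"dy":0.1,"dz":-0.4,"twist":0.02}]}}

```text
time: 14.3
eef_pos: [0.595, -0.1891, 0.0519]
tcp_rot: [-0.516, 0.463, -0.484, 0.534]
contact_force: [7.7, 1.9, -0.8]
finger_gap: 0.005
```

Call:
{"name": "play_rows", "arguments": {"motion": [{"hand":0.0,"dx":0.0,"dy":0.1,"dz":-0.6,"twist":0.02},{"hand":0.0,"dx":0.0,"dy":0.1,"dz":-0.6,"twist":0.02},{"hand":0.0,"dx":0.0,"dy":0.1,"dz":-0.6,"twist":0.02}]}}

```text
time: 14.68
eef_pos: [0.5862, -0.1914, 0.0525]
tcp_rot: [-0.497, 0.473, -0.506, 0.523]
contact_force: [9.9, 1.5, -1.2]
finger_gap: 0.008
```

```bash
python3 mk.py c8; python3 -c "
import cv2;cv2.imwrite('pics/w8.png',__import__('pickle').load(open('c8.pkl','rb'))['wrist']['img'])"
```

```text
[ 0.5862 -0.1914  0.0525] [ 9.9  1.5 -1.2] [[0.041, 0.06, 0.997], [-0.999, -0.006, 0.042], [0.009, -0.998, 0.059]] 14.675
```

View pics/w8.png

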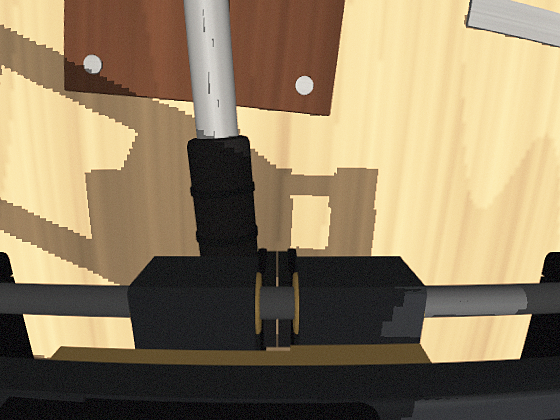

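Call:
{"name": "play_rows", "arguments": {"motion": [{"hand":0.0,"dx":0.0,"dy":0.1,"dz":-0.8,"twist":0.0},{"hand":0.0,"dx":0.0,"dy":0.1,"dz":-0.8,"twist":0.0}]}}

```text
time: 15.08
eef_pos: [0.5765, -0.1928, 0.0526]
tcp_rot: [-0.494, 0.468, -0.51, 0.526]
contact_force: [10.0, 1.3, -1.7]
finger_gap: 0.006
```

Call:
{"name": "play_rows", "arguments": {"motion": [{"hand":0.0,"dx":0.0,"dy":0.1,"dz":-0.8,"twist":0.01},{"hand":0.0,"dx":0.0,"dy":0.1,"dz":-0.8,"twist":0.01}]}}

```text
time: 15.32
eef_pos: [0.5672, -0.1939, 0.0527]
tcp_rot: [-0.486, 0.469, -0.519, 0.523]
contact_force: [11.5, 2.3, -2.5]
finger_gap: 0.005
```

```bash
python3 mk.py c9; python3 -c "
import cv2;cv2.imwrite('pics/w9.png',__import__('pickle').load(open('c9.pkl','rb'))['wrist']['img'])"
```

```text
[ 0.5672 -0.1939  0.0527] [11.5  2.3 -2.5] [[0.02, 0.088, 0.996], [-1.0, -0.012, 0.021], [0.014, -0.996, 0.088]] 15.325
```

View pics/w9.png

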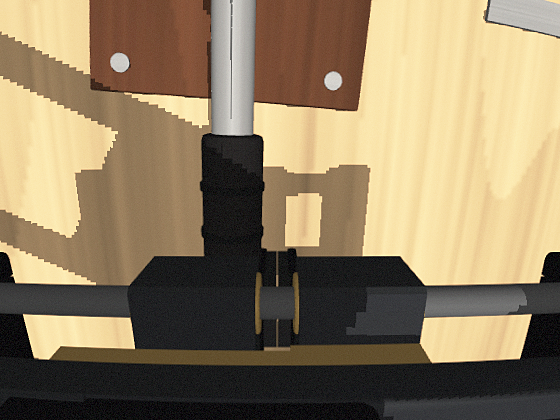

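```bash
cat > off.py <<'E'
from h import *
import pickle
def off(f,L):
  w=pickle.load(open(f+'.pkl','rb'))['wrist']
  A=np.array([onz(w,u,v,.076)[:2] for u,v in L]); m=A.mean(0); d=np.linalg.svd(A-m)[2][0]; d*=np.sign(-d[1])
  b=np.array([.547,-.013]); r=b-m
  print(f,A.round(4).tolist(),'ang',np.degrees(np.arctan2(d[1],d[0])).round(2),'offset mm (bolt from line)',(1000*(d[0]*r[1]-d[1]*r[0])).round(1))
E
python3 -c "
from off import *
off('c3',[(227.5,50),(227.5,135),(231,250)])
off('c4',[(229,10),(236,135),(241.5,250)])
off('c7',[(218,10),(223.5,130),(230,250)])
off('c8',[(208,10),(216.5,130),(226,250)])
off('c9',[(233,10),(232.5,130),(233,250)])
c=pickle.load(open('c9.pkl','rb'))
for n in c: c[n]['img']=np.clip(255*(c[n]['img']/255.)**.6,0,255).astype('uint8')
crop(c['scene'],'s9.png',170,160,110,80,7)
"
```

```text
c3 [[0.5603, -0.0715], [0.5693, -0.1264], [0.5853, -0.2099]] ang -79.72 offset mm (bolt from line) -2.3
c4 [[0.5595, -0.0728], [0.5695, -0.1262], [0.5792, -0.1828]] ang -79.86 offset mm (bolt from line) -1.9
c7 [[0.5602, -0.0789], [0.5683, -0.124], [0.5777, -0.1758]] ang -79.73 offset mm (bolt from line) -1.2
c8 [[0.5549, -0.0792], [0.5584, -0.1246], [0.5624, -0.1771]] ang -85.6 offset mm (bolt from line) -2.8
c9 [[0.5471, -0.081], [0.5467, -0.1263], [0.5462, -0.1787]] ang -90.54 offset mm (bolt from line) -0.8
```

View pics/s9.png

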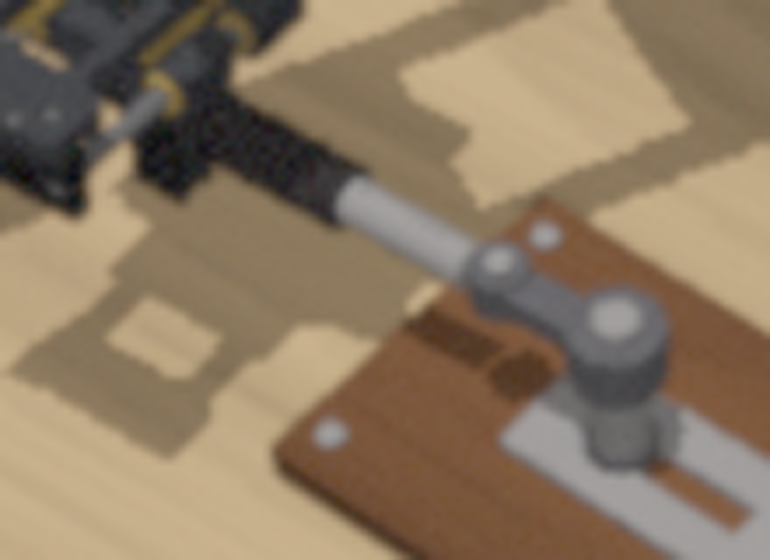

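Call:
{"name": "play_rows", "arguments": {"motion": [{"hand":0.0,"dx":0.0,"dy":0.1,"dz":-0.7,"twist":0.02}]}}

```text
time: 15.6
eef_pos: [0.5636, -0.1942, 0.0527]
tcp_rot: [0.479, -0.472, 0.526, -0.52]
contact_force: [11.0, 1.6, -2.7]
finger_gap: 0.009
```

Call:
{"name": "play_rows", "arguments": {"motion": [{"hand":0.0,"dx":0.0,"dy":0.1,"dz":-0.7,"twist":0.02}]}}

```text
time: 15.72
eef_pos: [0.5602, -0.1946, 0.0529]
tcp_rot: [0.472, -0.475, 0.534, -0.516]
contact_force: [11.4, 2.2, -2.5]
finger_gap: 0.006
```

Call:
{"name": "play_rows", "arguments": {"motion": [{"hand":0.0,"dx":0.0,"dy":0.1,"dz":-0.7,"twist":0.02}]}}

```text
time: 15.85
eef_pos: [0.5569, -0.1948, 0.053]
tcp_rot: [0.464, -0.478, 0.541, -0.513]
contact_force: [10.9, 1.7, -2.8]
finger_gap: 0.003
```

```bash
cat > look.py <<'E'
import sys,pickle,cv2,numpy as np
from h import *
t=sys.argv[1]
o=get_obs(); F=[o['contact_force']]; c={n:read_camera(n) for n in('scene','wrist')}
F.append(get_obs()['contact_force'])
M=R.from_quat(o['tcp_rot']).as_matrix()
print(o['eef_pos'].round(4),M.round(3).tolist(),o['time'],[ (f@M[:,2]).round(2) for f in F],F[-1].round(1))
pickle.dump(c,open(t+'.pkl','wb'))
a=cv2.resize(c['wrist']['img'][:270,130:360],None,fx=2,fy=2,interpolation=cv2.INTER_CUBIC)
s=c['scene']['img'][165:225,180:280]; s=np.clip(255*(s/255.)**.6,0,255).astype('uint8')
s=cv2.resize(s,None,fx=3.4,fy=3.4,interpolation=cv2.INTER_CUBIC)
out=np.zeros((540,800,3),'uint8'); out[:,:460]=a; out[:s.shape[0],460:460+s.shape[1]]=s
cv2.imwrite(f'pics/{t}.png',out)
E
python3 look.py d1
```

```text
[ 0.5569 -0.1948  0.053 ] [[-0.043, 0.111, 0.993], [-0.999, -0.016, -0.041], [0.011, -0.994, 0.111]] 15.85 [np.float64(10.43), np.float64(9.96)] [10.4  1.8 -2.8]
```

View pics/d1.png

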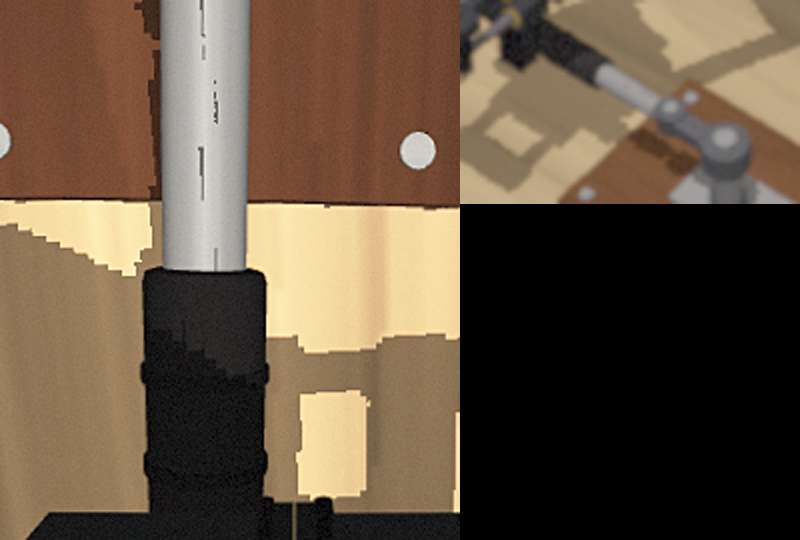

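```bash
python3 -c "
from off import *
off('d1',[(232.3,10),(232.3,130),(233.3,250)])"
```

```text
d1 [[0.5432, -0.0808], [0.5401, -0.1259], [0.5365, -0.1782]] ang -93.94 offset mm (bolt from line) -0.9
```

Call:
{"name": "play_rows", "arguments": {"motion": [{"hand":0.0,"dx":0.0,"dy":0.1,"dz":-0.7,"twist":0.01}]}}

```text
time: 16.08
eef_pos: [0.5536, -0.1949, 0.0531]
tcp_rot: [0.46, -0.479, 0.545, -0.512]
contact_force: [11.1, 1.5, -3.7]
finger_gap: 0.006
```

Call:
{"name": "play_rows", "arguments": {"motion": [{"hand":0.0,"dx":0.0,"dy":0.1,"dz":-0.7,"twist":0.01}]}}

```text
time: 16.2
eef_pos: [0.5505, -0.195, 0.0532]
tcp_rot: [0.455, -0.479, 0.55, -0.511]
contact_force: [11.0, 2.5, -3.0]
finger_gap: 0.006
```

```bash
python3 look.py d2
```

```text
[ 0.5505 -0.195   0.0532] [[-0.064, 0.127, 0.99], [-0.998, -0.019, -0.062], [0.011, -0.992, 0.128]] 16.2 [np.float64(10.4), np.float64(10.56)] [11.1  1.3 -2.9]
```

View pics/d2.png

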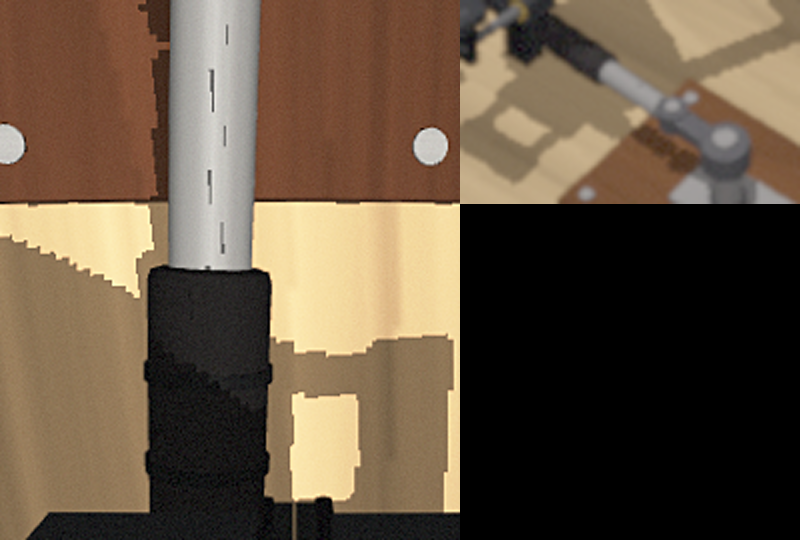

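Call:
{"name": "play_rows", "arguments": {"motion": [{"hand":0.0,"dx":0.0,"dy":0.1,"dz":-0.7,"twist":0.02}]}}

```text
time: 16.42
eef_pos: [0.5472, -0.1949, 0.0533]
tcp_rot: [0.447, -0.482, 0.557, -0.507]
contact_force: [12.6, 2.1, -1.9]
finger_gap: 0.007
```

Call:
{"name": "play_rows", "arguments": {"motion": [{"hand":0.0,"dx":0.0,"dy":0.1,"dz":-0.7,"twist":0.02}]}}

```text
time: 16.55
eef_pos: [0.5443, -0.195, 0.0534]
tcp_rot: [0.439, -0.484, 0.564, -0.504]
contact_force: [12.6, 1.1, -3.1]
finger_gap: 0.008
```

```bash
python3 look.py d3
```

```text
[ 0.5443 -0.195   0.0534] [[-0.106, 0.143, 0.984], [-0.994, -0.023, -0.104], [0.008, -0.989, 0.145]] 16.55 [np.float64(11.86), np.float64(11.33)] [12.2  1.6 -3.3]
```

View pics/d3.png

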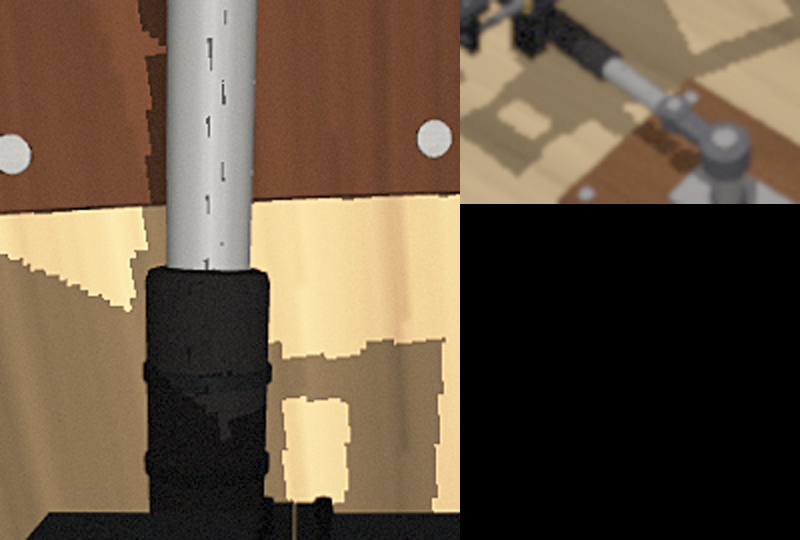

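```bash
python3 -c "
from off import *
off('d2',[(237.5,10),(235.2,130),(235,250)])
off('d3',[(236,10),(234.6,130),(234,250)])"
```

```text
d2 [[0.5407, -0.0807], [0.5358, -0.1257], [0.5307, -0.1778]] ang -95.85 offset mm (bolt from line) -0.5
d3 [[0.5384, -0.0803], [0.532, -0.1252], [0.5245, -0.177]] ang -98.22 offset mm (bolt from line) -1.2
```

Call:
{"name": "play_rows", "arguments": {"motion": [{"hand":0.0,"dx":0.0,"dy":0.1,"dz":-0.7,"twist":0.02}]}}

```text
time: 16.77
eef_pos: [0.5412, -0.1949, 0.0536]
tcp_rot: [0.432, -0.487, 0.571, -0.5]
contact_force: [11.8, 1.3, -1.7]
finger_gap: 0.005
```

Call:
{"name": "play_rows", "arguments": {"motion": [{"hand":0.0,"dx":0.0,"dy":0.1,"dz":-0.7,"twist":0.01}]}}

```text
time: 16.9
eef_pos: [0.5383, -0.1948, 0.0537]
tcp_rot: [0.427, -0.487, 0.576, -0.499]
contact_force: [12.1, 0.4, -3.1]
finger_gap: 0.005
```

```bash
python3 look.py d4
```

```text
[ 0.5383 -0.1948  0.0537] [[-0.138, 0.16, 0.977], [-0.99, -0.028, -0.135], [0.005, -0.987, 0.162]] 16.9 [np.float64(11.22), np.float64(9.86)] [10.7  1.2 -2.9]
```

View pics/d4.png

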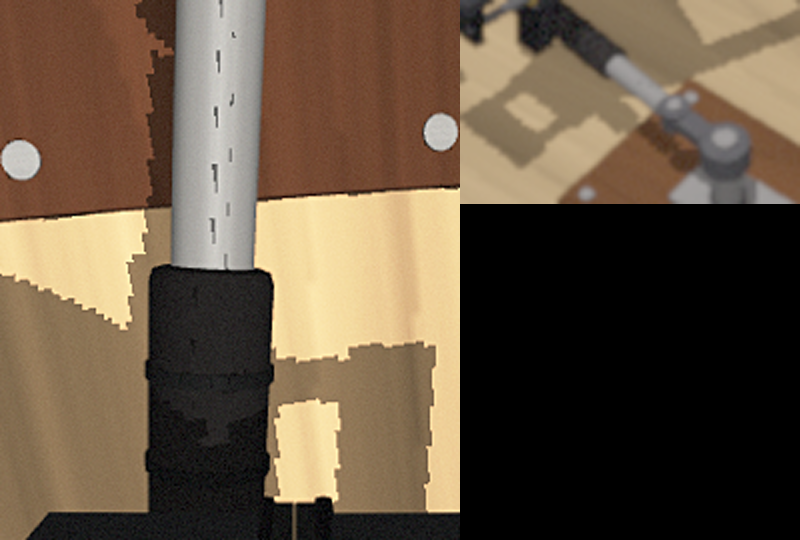

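```bash
cat > sc.py <<'E'
import sys,pickle
from h import *
out=[]
for f in sys.argv[2:]:
  c=pickle.load(open(f+'.pkl','rb'))
  c['scene']['img']=np.clip(255*(c['scene']['img']/255.)**.6,0,255).astype('uint8')
  im=c['scene']['img'][170:215,205:272]; out.append(cv2.resize(im,None,fx=11.9 if len(sys.argv)==3 else 5.9,fy=11.9 if len(sys.argv)==3 else 5.9,interpolation=cv2.INTER_CUBIC))
cv2.imwrite('pics/'+sys.argv[1],np.hstack(out))
E
python3 sc.py sd4.png c9 d4; python3 -c "
from off import *
off('d4',[(240.2,10),(236.8,130),(234.5,250)])"
```

```text
d4 [[0.5372, -0.0801], [0.5286, -0.1248], [0.5188, -0.1761]] ang -100.82 offset mm (bolt from line) -3.0
```

View pics/sd4.png

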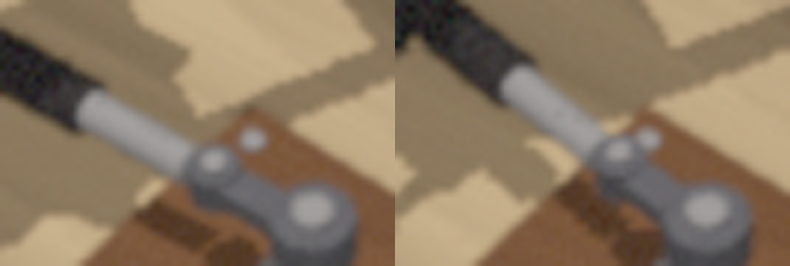

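Call:
{"name": "play_rows", "arguments": {"motion": [{"hand":0.0,"dx":0.0,"dy":0.1,"dz":-0.7,"twist":0.01}]}}

```text
time: 17.12
eef_pos: [0.5348, -0.1947, 0.0536]
tcp_rot: [0.422, -0.487, 0.58, -0.498]
contact_force: [11.0, 1.0, -2.4]
finger_gap: 0.004
```

Call:
{"name": "play_rows", "arguments": {"motion": [{"hand":0.0,"dx":0.0,"dy":0.1,"dz":-0.6,"twist":0.01}]}}

```text
time: 17.25
eef_pos: [0.5323, -0.1945, 0.0535]
tcp_rot: [0.417, -0.487, 0.585, -0.496]
contact_force: [10.0, 1.9, -2.5]
finger_gap: 0.005
```

```bash
python3 look.py d5; python3 sc.py sd5.png c9 d5
```

```text
[ 0.5323 -0.1945  0.0535] [[-0.159, 0.174, 0.972], [-0.987, -0.032, -0.156], [0.004, -0.984, 0.177]] 17.25 [np.float64(9.01), np.float64(8.57)] [ 9.3  0.7 -2.1]
```

View pics/d5.png

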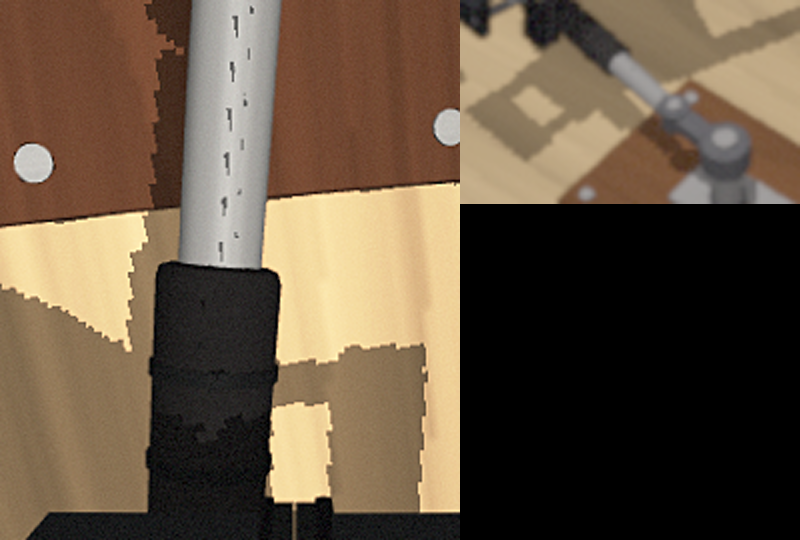

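View pics/sd5.png

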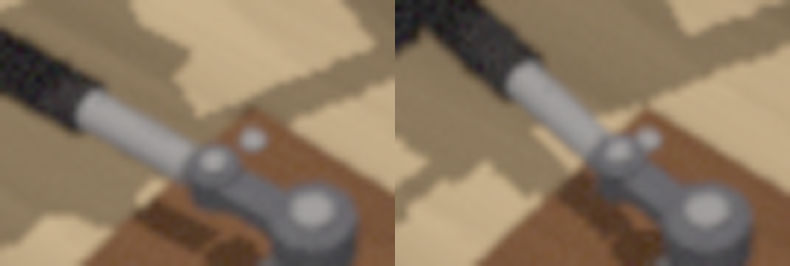

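```bash
python3 -c "
from off import *
off('d5',[(247.5,10),(240.7,130),(235.5,250)])"
```

```text
d5 [[0.5362, -0.0802], [0.5254, -0.1245], [0.5134, -0.1752]] ang -103.43 offset mm (bolt from line) -5.0
```

Call:
{"name": "play_rows", "arguments": {"motion": [{"hand":0.0,"dx":0.0,"dy":0.0,"dz":-0.1,"twist":0.0},{"hand":0.0,"dx":0.0,"dy":0.0,"dz":0.0,"twist":0.0},{"hand":0.0,"dx":0.0,"dy":0.0,"dz":0.0,"twist":0.0},{"hand":0.0,"dx":0.0,"dy":0.0,"dz":0.1,"twist":0.0}]}}

```text
time: 17.85
eef_pos: [0.5419, -0.1947, 0.0582]
tcp_rot: [0.411, -0.482, 0.59, -0.5]
contact_force: [11.1, 2.2, -5.2]
finger_gap: 0.007
```

Call:
{"name": "play_rows", "arguments": {"motion": [{"hand":0.0,"dx":0.0,"dy":0.0,"dz":0.1,"twist":0.0},{"hand":0.0,"dx":0.0,"dy":0.0,"dz":0.2,"twist":0.0},{"hand":0.0,"dx":0.0,"dy":0.0,"dz":0.2,"twist":0.0}]}}

```text
time: 18.23
eef_pos: [0.5485, -0.196, 0.0604]
tcp_rot: [0.411, -0.48, 0.591, -0.501]
contact_force: [-0.3, 0.1, 0.2]
finger_gap: 0.003
```

Call:
{"name": "play_rows", "arguments": {"motion": [{"hand":0.0,"dx":0.0,"dy":0.0,"dz":0.2,"twist":0.0},{"hand":0.0,"dx":0.0,"dy":0.0,"dz":0.2,"twist":0.0},{"hand":0.0,"dx":0.0,"dy":0.0,"dz":0.2,"twist":0.0}]}}

```text
time: 18.6
eef_pos: [0.5539, -0.1969, 0.0611]
tcp_rot: [0.411, -0.481, 0.591, -0.501]
contact_force: [0.2, -0.4, 1.2]
finger_gap: 0.006
```

```bash
python3 look.py d6; python3 sc.py sd6.png c9 d6
```

```text
[ 0.5539 -0.1969  0.0611] [[-0.161, 0.196, 0.967], [-0.987, -0.036, -0.157], [0.004, -0.98, 0.2]] 18.6 [np.float64(0.49), np.float64(0.54)] [ 0.4 -0.8  0.1]
```

View pics/d6.png

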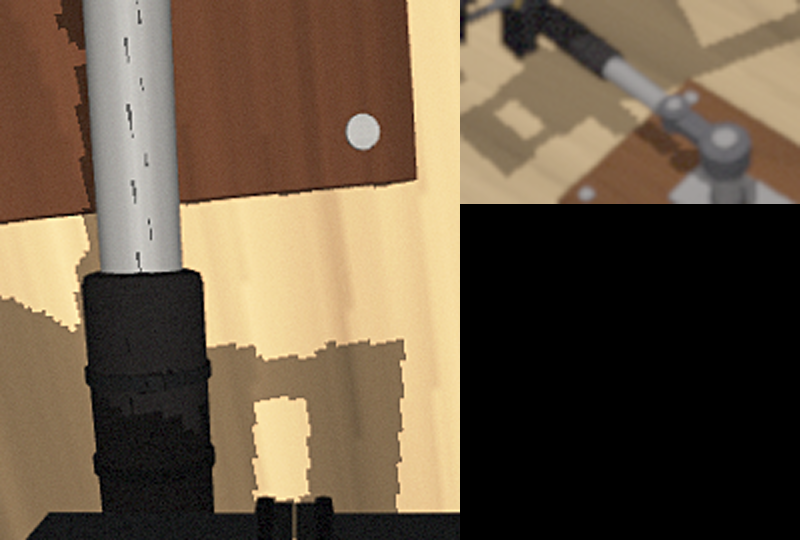

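Call:
{"name": "play_rows", "arguments": {"motion": [{"hand":0.0,"dx":0.0,"dy":0.0,"dz":0.8,"twist":0.0},{"hand":0.0,"dx":0.0,"dy":0.0,"dz":1.2,"twist":0.0},{"hand":0.0,"dx":0.0,"dy":-1.0,"dz":1.0,"twist":0.0},{"hand":0.0,"dx":0.0,"dy":-4.0,"dz":0.0,"twist":0.0},{"hand":0.0,"dx":0.0,"dy":-4.0,"dz":0.0,"twist":0.0},{"hand":0.0,"dx":0.0,"dy":-4.0,"dz":0.0,"twist":0.0},{"hand":0.0,"dx":0.0,"dy":0.0,"dz":0.0,"twist":0.0}]}}

```text
time: 19.58
eef_pos: [0.5617, -0.1979, 0.2028]
tcp_rot: [0.41, -0.48, 0.592, -0.501]
contact_force: [1.0, 0.1, 0.7]
finger_gap: 0.008
```

```bash
python3 mk.py e1; python3 sc.py se1.png d5 e1; python3 -c "
from off import *
off('d6',[(194,10),(201,130),(209,250)])
c=pickle.load(open('e1.pkl','rb'))
cv2.imwrite('pics/we1.png',c['wrist']['img']); cv2.imwrite('pics/sde1.png',c['side']['img'])"
```

```text
[ 0.5617 -0.1979  0.2028] [1.  0.1 0.7] [[-0.161, 0.2, 0.967], [-0.987, -0.038, -0.157], [0.005, -0.979, 0.203]] 19.575
d6 [[0.5384, -0.0782], [0.5315, -0.1245], [0.5235, -0.1778]] ang -98.51 offset mm (bolt from line) -1.1
```

View pics/se1.png

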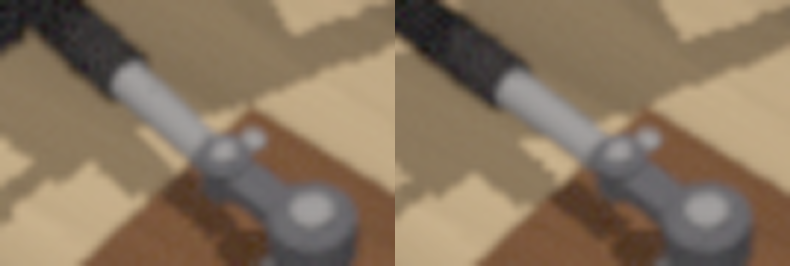

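View pics/we1.png

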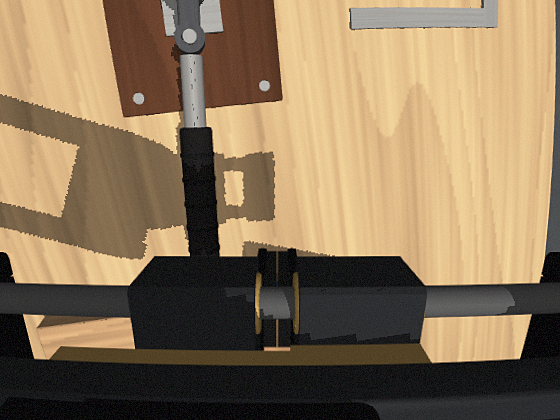

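View pics/sde1.png

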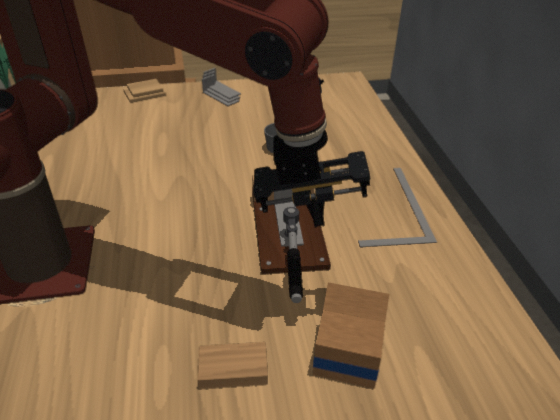

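```bash
python3 -c "
from h import *
import pickle
c=pickle.load(open('e1.pkl','rb'))
crop(c['scene'],'se2.png',110,130,240,160,3.3)"
```

```text
(no output)
```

View pics/se2.png

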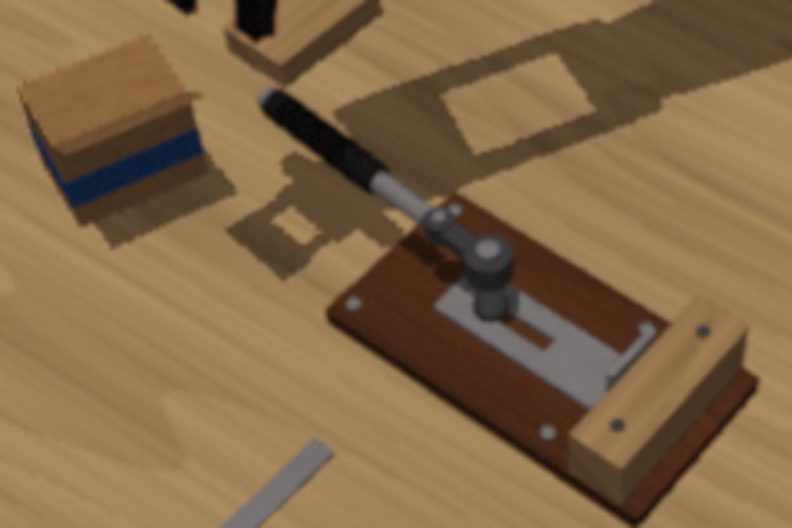

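The bracket sits flush at the batten, the wrench is straight, the carton and offcut have not moved, and the arm is clear of everything. I'm handing in.

```bash
python3 -c "
from plant import *
o=get_obs();print(o['time'],o['contact_force']);print(sign_off())"
```

```text
19.725 [-0.20253172 -0.78058538  0.16336082]
the job is handed in; nothing more can be done
None
```

The job is done and handed in at 19.7 s: the bracket is home, the wrench has clicked once and is straight again, and the arm is clear.

- **Bracket:** I pushed it with closed fingers at about 4 N until it stalled against the batten, where the force reached about 13 N. The wrist, side and scene pictures all show the upright leg flush with the batten.
- **Wrench:** I swung it clockwise through about 0.33 rad at the bolt.
    - **The give:** The push force peaked at about 12 N, then fell to about 9 N. The handle line showed a bend of about 0.08 rad at the neck, well short of the 0.25 rad stop, so I stopped there.
    - **After easing back:** The handle angle is -98.5°, against about -98.7° for the head, and the handle line is back at its unbent offset from the bolt. The contact force reads about zero.
- **Bystanders:** The carton and offcut are where they were in the last pictures. The arm partly hid the tub in the last side view. I never went near it, but I did not measure it again.

**What went wrong or disagreed:**
- **First push on the handle:** With the tool at z = 0.071, the fingers slid over the handle at about 3 N without turning it. In the pictures the closed fingertips ended near the TCP rather than 11 mm ahead of it. I lowered the tool about 2 cm and tried again, which worked.
- **Gripper tilt:** The gripper had tilted about 11° by the end of the swing.
- **Easing back:** It went a little faster than I commanded. A reading of about 11 N partway back showed the handle still pressing on the fingers.

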